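Put the calibration plates away in their cassette

ROBOT

A 6-joint arm with a two-finger parallel gripper is mounted at the origin on a cart in front of the work surface, level with it; the furniture and walls round the work are solid. World frame = base frame: x ahead of the robot, y to its left, z up, the work surface at z = 0. Lengths are in m, angles in degrees, forces in N, time in s.
With the tool pointing down it reaches from about 0.4 to 0.825 m from the base axis. Payload 7 kg.
Tool frame: the origin (TCP) lies midway between the tips of the shut fingers; the grasp point (between the pads) lies 19 mm behind it; z points along the fingers, y is the line along which they close (so a half turn about z gives the same grasp; the last joint's range is limited). The gripper opens to 88 mm and grips with 3 to 60 N. Pads are 19 mm wide; open, the fingers measure 130 mm over their backs; the gripper's body (78 mm by 193 mm) begins 47 mm behind the grasp point.
Start: joints at [-50.013, 20.546, 0.682, 0, -70.136, -16.507], TCP at [0.269, -0.619, 0.227] pointing down, gripper open.
Joint ranges: [-176.03, 176.03], [-82.01, 121.73], [-58.28, 71.71], [-173.87, 95.51], [-174.79, -0.11], [-173.66, 173.66]. Speed limits (degrees/s): [136.94, 136.94, 172.46, 180, 180, 180].

INTERFACE

Orientations are given as [roll, pitch, yaw] about the fixed x, y, z axes, in that order (R = Rz(yaw) Ry(pitch) Rx(roll)).
In Python, from plant import r gives the robot as it stands. The module is installed in compiled form; this text tells all that it offers.
- The arm moves only by the tool play_rows, never from a script. Its argument "rows" is a list of rows, each an object with "slide": the shift along the tool's x, y, z as a fraction of full scale, a list of three; "delta_rot": the turn, a rotation vector about the tool's x, y, z as a fraction of full scale, a list of three; "fingers": the opening, from -1 (shut) to 1 (fully open). In form: [{"slide": [x, y, z], "delta_rot": [rx, ry, rz], "fingers": fingers}, ...]. A call has 1 to 8 rows; each row shifts and turns the commanded pose from where the row before left it, along the tool's axes as they then stand; what a row does not reach is not made up. Full scale, the value 1, is 0.15 m for a shift and 0.08 rad for a turn. A row lasts 1/8 s, in which the tool goes at most 62.5 mm and 10.7 degrees, less where a joint would pass 70% of its speed; a pose out of reach is approached as far as the arm can. A call with a number of a shift or a turn outside -1 to 1 is refused whole. A call with a gripper value outside its range is refused whole. The fingers move at their own pace and stop on an object; "squeeze" is the grip in N (left out, the last holds). Time passes only in rows, so rows that do not move let the fingers close. It gives the time, the measured TCP pose, the force, the opening and the grip force at its end, in the units of the state.
- r.get_state(): the state, without advancing time (a new reading comes with each control period).
- r.capture(name): name is "scene" or "top"; returns a dict with "image" (400x640x3 uint8, blue, green, red), "fx", "fy", "cx", "cy" (pixels), "R" (3x3) and "t" (3): a world point X has camera coordinates R X + t. Camera axes: x right, y down, z forward; pixel columns grow to the right and rows downward; lengths in m; the calibration is good to about 2 mm. A picture is of the moment at which its call begins. There is no depth.
- r.close_job(): hands the job in; it is judged then, once.
The state is a dict: "time_s": time; "joints": joint angles; "qd": joint speeds; "joint_torque": joint torques, N m; "tcp_pos": TCP position; "eef_rot": TCP orientation; "contact_force": force on the tool from outside, world axes, zero at the start; "moment": the same for the moment, N m; "gripper_width": finger opening in m; "gripper_force": force on a finger pad.
Only numpy, scipy, OpenCV 4.12 (cv2) and the standard library are available. Lean on these libraries where they do the work, as an engineer would, in place of code of your own. Each camera call takes 0.05 s, during which the arm holds its last target. There are 200 camera calls.

TASK

Open the lock of the cassette by pushing the red slide on its roof all the way to the right, then clear the worn dressing-stick stubs off the cassette's loading ledge into the grey scrap bin. Then slide every calibration plate from the tray fully home into a bay of its own, any bay, window end first with the fin standing up and left outside, and last push the red slide all the way back to the left to lock it. Leave the dropper bottle and the pliers where they are.

Things in the scene. Friction and masses are not known exactly. Their poses are not given: they have to be found in the camera images.
- cassette: low blue and metal cassette, fixed while you work. Origin: on the worktop under the middle of the bay mouths; x points into the bays (away from the robot), y left. Base 193 mm wide, 6 mm thick, x = -82 to 52 mm; the loading ledge, level with the slot floors, is x = -82 to 0; housing x = 0 to 52 mm, roof top at 25 mm; bays 60 mm apart. The locking slide on the roof reaches up to 58 mm
- bay_right (a point): mouth of the right bay (seen from the robot), middle of its width, on the slot floor (ledge level, 6 mm over the worktop). A bay is a level slot 47 mm wide, 11 mm high, 42 mm deep along the cassette's +x, its sides rounded at the mouth. A plate fully home touches the back stop, half of it in, its origin at this point
- bay_middle (a point): mouth of the middle bay (seen from the robot), middle of its width, on the slot floor (ledge level, 6 mm over the worktop). A bay is a level slot 47 mm wide, 11 mm high, 42 mm deep along the cassette's +x, its sides rounded at the mouth. A plate fully home touches the back stop, half of it in, its origin at this point
- bay_left (a point): mouth of the left bay (seen from the robot), middle of its width, on the slot floor (ledge level, 6 mm over the worktop). A bay is a level slot 47 mm wide, 11 mm high, 42 mm deep along the cassette's +x, its sides rounded at the mouth. A plate fully home touches the back stop, half of it in, its origin at this point
- lock (a joint): position of the red locking slide along the cassette's +y (to the left), 0 to 0.120 m; it starts near the left end (locked); open is at the right stop, 0, and locked at the left stop, 0.120. It needs about 1.5 N and stays where it is left
- lock_grip (a point): middle of the red grip of the locking slide, 45.5 mm over the worktop; the grip is 20 mm along the cassette's x, 22 mm along its y and 26 mm tall
- tray: grey job tray, 116 (x) x 170 mm (y) outside, walls 4 mm thick and 36 mm high, floor 2 mm, that holds the plates at first; fixed while you work. Origin: centre of its underside; its long side is y. The plates lie across it 49 mm apart, so open the fingers only a little to reach between fins and walls
- plate_a: calibration plate: flat white slab 84 (x) x 44 (y) x 8 mm with a round window and an upright orange grip fin, 24 (x) x 8 (y) x 40 mm tall, on top of it, centred 26 mm behind the slab's centre (x = -26 mm; fin top 48 mm above the underside). 0.08 kg. Origin: centre of the underside; +x is the window end, which goes in first; z up. Lies flat in the tray at first. May be absent
- plate_b: calibration plate: flat white slab 84 (x) x 44 (y) x 8 mm with a round window and an upright orange grip fin, 24 (x) x 8 (y) x 40 mm tall, on top of it, centred 26 mm behind the slab's centre (x = -26 mm; fin top 48 mm above the underside). 0.08 kg. Origin: centre of the underside; +x is the window end, which goes in first; z up. Lies flat in the tray at first. May be absent
- plate_c: calibration plate: flat white slab 84 (x) x 44 (y) x 8 mm with a round window and an upright orange grip fin, 24 (x) x 8 (y) x 40 mm tall, on top of it, centred 26 mm behind the slab's centre (x = -26 mm; fin top 48 mm above the underside). 0.08 kg. Origin: centre of the underside; +x is the window end, which goes in first; z up. Lies flat in the tray at first. May be absent
- stub_a: worn brown dressing-stick stub, 22 (x) x 70 (y) x 13 mm (z), 0.05 kg. Origin: centre of its underside; y is its long axis. At first it lies on the loading ledge of the cassette. May be absent
- stub_b: worn brown dressing-stick stub, 22 (x) x 70 (y) x 13 mm (z), 0.05 kg. Origin: centre of its underside; y is its long axis. At first it lies on the loading ledge of the cassette. May be absent
- stub_c: worn brown dressing-stick stub, 22 (x) x 70 (y) x 13 mm (z), 0.05 kg. Origin: centre of its underside; y is its long axis. At first it lies on the loading ledge of the cassette. May be absent
- bin: open grey scrap bin, 84 (x) x 110 (y) x 55 mm (z) outside, walls 4 mm, fixed while you work. Origin: centre of its underside.
- dropper: bystander: brown dropper bottle, 33 mm across, 102 mm tall, upright. Origin: centre of its underside
- pliers: bystander: pliers with dark handles, 52 x 156 x 14 mm, lying flat to the right of the tray. Origin: centre of the underside
- ledge_front (a point): middle of the front edge of the loading ledge, at ledge level (cassette x = -82 mm)

How it is judged (in metres and radians):
On the way, in this order (a step that is already met when the one before it is completed fails the run):
1. the locking slide is pushed fully to the right (value of joint lock below 0.008 m), for 0.2 s.
2. every stub lies in the scrap bin (x of stub_a in the frame of bin between -0.042 and 0.042 m and y of stub_a in the frame of bin between -0.055 and 0.055 m and height (world z) of each of stub_a, stub_b, stub_c below 0.05 m and x of stub_b in the frame of bin between -0.042 and 0.042 m and y of stub_b in the frame of bin between -0.055 and 0.055 m and x of stub_c in the frame of bin between -0.042 and 0.042 m and y of stub_c in the frame of bin between -0.055 and 0.055 m), for 0.2 s.
3. every plate is fully home in a bay (((distance between plate_a and bay_right below 0.006 m and angle between the x axis of plate_a and the x axis of cassette, either way round below 0.15 rad) or (distance between plate_a and bay_middle below 0.006 m and angle between the x axis of plate_a and the x axis of cassette, either way round below 0.15 rad) or (distance between plate_a and bay_left below 0.006 m and angle between the x axis of plate_a and the x axis of cassette, either way round below 0.15 rad)) and ((distance between plate_b and bay_right below 0.006 m and angle between the x axis of plate_b and the x axis of cassette, either way round below 0.15 rad) or (distance between plate_b and bay_middle below 0.006 m and angle between the x axis of plate_b and the x axis of cassette, either way round below 0.15 rad) or (distance between plate_b and bay_left below 0.006 m and angle between the x axis of plate_b and the x axis of cassette, either way round below 0.15 rad)) and ((distance between plate_c and bay_right below 0.006 m and angle between the x axis of plate_c and the x axis of cassette, either way round below 0.15 rad) or (distance between plate_c and bay_middle below 0.006 m and angle between the x axis of plate_c and the x axis of cassette, either way round below 0.15 rad) or (distance between plate_c and bay_left below 0.006 m and angle between the x axis of plate_c and the x axis of cassette, either way round below 0.15 rad)) and x of ledge_front in the frame of plate_a below 0 m and x of ledge_front in the frame of plate_b below 0 m and x of ledge_front in the frame of plate_c below 0 m), for 0.2 s.
4. the locking slide is pushed fully to the left (value of joint lock above 0.112 m), for 0.2 s.
At the end, for the whole second after the job is handed in: Every stub lies inside the scrap bin; every plate lies flat in a bay within 6 mm of fully home and within 0.15 rad of the bay's direction, window end in; the locking slide reads over 0.112 m; all at rest and released (all of step 2 and all of step 3 and value of joint lock above 0.112 m and linear speed of each of plate_a, plate_b, plate_c, stub_a, stub_b, stub_c below 0.02 m/s); the robot touches nothing.
It fails at once if the brown dropper bottle is moved by more than 30 mm or knocked over (distance of dropper from where it was at the start of the episode above 0.03 m or angle between dropper's own z axis and vertical above 0.5 rad).
It fails at once if the pliers is moved by more than 30 mm or knocked over (distance of pliers from where it was at the start of the episode above 0.03 m or angle between pliers's own z axis and vertical above 0.5 rad).
Of plate_a, plate_b, plate_c only 2 to 3 are there at a start; the rules pass over those that are not, and their reading is None.
Of stub_a, stub_b, stub_c only 2 to 3 are there at a start; the rules pass over those that are not, and their reading is None.
At some moment in a run one of plate_a, plate_b, plate_c, stub_a, stub_b, stub_c may be knocked a few centimetres aside while the robot is not near it.
It also fails if it takes over 210 s, if anything falls off the work surface, if the arm or the gripper's body presses on something with over 40 N, if the wrist force passes 120 N, or if a joint passes its speed limit or range.

## Working session

There is one attempt and no reset: what is moved stays moved. The work goes in short steps, Python scripts to look and compute and a tool call to move; the robot and the scene stay as the last step left them, time stands still between calls to the robot, and variables do not carry over. Pictures are saved under pics/ and viewed, at most 14 in all, crops included, and the job is handed in when it is done.

Besides the shell and the picture viewer there is one more tool, called after "Emit:" by a JSON object that holds its "name" and its "arguments". play_rows: Moves the arm, as the interface text tells. Shift numbers are shares of 0.15 m and turn numbers shares of 0.08 rad, none past 1 either way. Its arguments: {"type":"object","properties":{"rows":{"type":"array"},"squeeze":{"type":"number"}},"required":["rows"]}

```bash
mkdir -p pics; cat > h.py <<'E'
import numpy as np, cv2
from plant import r
def cap(n,name=None):
    c=r.capture(n)
    if name: cv2.imwrite('pics/%s.png'%name,c['image'])
    return c
def ray(c,u,v,z):
    R=np.array(c['R']);t=np.array(c['t']);o=-R.T@t
    d=R.T@np.array([(u-c['cx'])/c['fx'],(v-c['cy'])/c['fy'],1.])
    return o+d*(z-o[2])/d[2]
def proj(c,X):
    p=np.array(c['R'])@np.array(X)+np.array(c['t'])
    return p[0]/p[2]*c['fx']+c['cx'],p[1]/p[2]*c['fy']+c['cy']
E
python3 - <<'E'
from h import *
for n in('scene','top'):
    c=cap(n,n+'0'); print(n,c['fx'],-np.array(c['R']).T@c['t'],np.round(c['R'],3).tolist())
print(r.get_state())
E
```

```text
scene 388.299452424596 [ 0.08016235 -0.84748777  0.54881632] [[0.759, -0.651, 0.004], [-0.379, -0.447, -0.81], [0.529, 0.613, -0.586]]
top 409.31596777659854 [ 0.40228106 -0.33455035  0.91488077] [[-0.012, -1.0, -0.021], [-0.988, 0.015, -0.151], [0.151, 0.019, -0.988]]
{'time_s': 0.1, 'joints': array([-5.00144039e+01,  2.05875911e+01,  6.40644005e-01, -1.76996124e-02,
       -7.01358706e+01, -1.65079828e+01]), 'qd': array([-0.00149208, -0.07036231,  0.0270535 ,  0.00030423, -0.05941209,
       -0.06794249]), 'joint_torque': array([-1.32976253e-03, -5.84163773e+01,  2.93752724e+01,  7.01558366e+00,
        1.01398284e-02, -7.85833572e-05]), 'tcp_pos': array([ 0.26873539, -0.61873625,  0.22572587]), 'eef_rot': array([ 1.79915868e+02, -7.58083605e-03, -1.56528407e+02]), 'contact_force': array([ 0.04146321, -0.20814957, -0.52181545]), 'moment': array([0.01642162, 0.02336785, 0.00040981]), 'gripper_force': 0.0, 'gripper_width': 0.08720177281816016}
```

View pics/scene0.png

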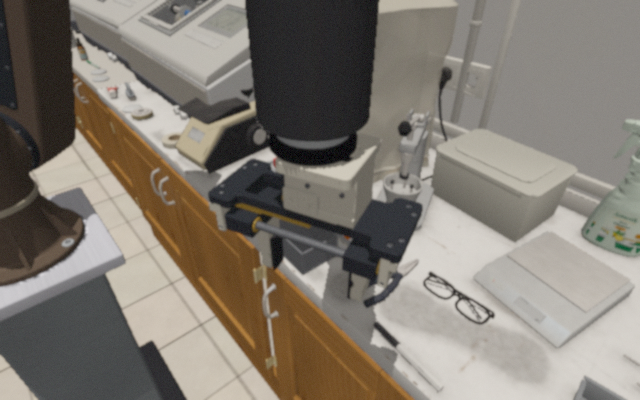

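View pics/top0.png

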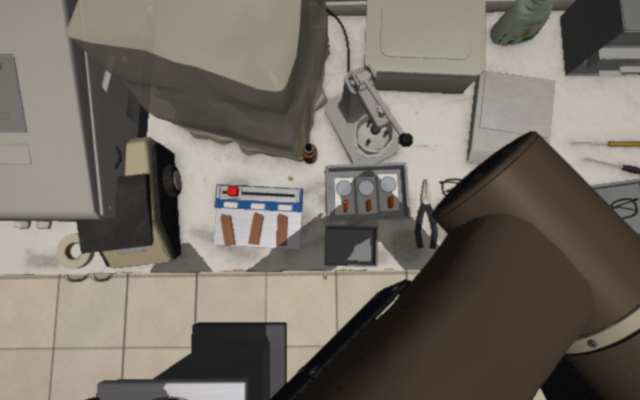

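The top view shows everything. The cassette is at px 215-302 × 185-248 with 3 stubs. The tray is at 325-408 × 163-220 with 3 plates, windows on the far side. The bin is at 325-377 × 225-267, the dropper at (309,153) and the pliers at (427,212). Next I zoom in.

```bash
python3 - <<'E'
from h import *
c=cap('top'); im=c['image'][140:275,205:415]
cv2.imwrite('pics/z.png',cv2.resize(im,None,fx=3.8,fy=3.8,interpolation=cv2.INTER_CUBIC))
h=cv2.cvtColor(c['image'],cv2.COLOR_BGR2HSV)
roi=np.zeros(h.shape[:2],np.uint8);roi[140:275,205:415]=255
def blobs(m,n,z,amin=30):
    m=cv2.bitwise_and(m,roi)
    for k in cv2.findContours(m,0,1)[0]:
        if cv2.contourArea(k)<amin: continue
        rc=cv2.minAreaRect(k); b=cv2.boxPoints(rc)
        print(n,np.round(rc[0],1),'area',cv2.contourArea(k),'world',np.round(ray(c,*rc[0],z),4),'corners',[np.round(ray(c,*p,z)[:2],3).tolist() for p in b])
S=h[...,1];V=h[...,2];H=h[...,0]
u=lambda b:(b*255).astype(np.uint8)
blobs(u(((H<5)|(H>174))&(S>170)&(V>120)),'red',.0585,15)
blobs(u((H>=4)&(H<=16)&(S>90)&(V>50)),'brown',.019,25)
blobs(u((H>=100)&(H<=120)&(S>140)&(V>80)),'blue',.025,30)
E
```

```text
red [231.5 191. ] area 60.5 world [ 0.5499 -0.137   0.0585] corners [[0.559, -0.127], [0.558, -0.146], [0.541, -0.147], [0.541, -0.128]]
brown [281.6 229.7] area 223.5 world [ 0.4689 -0.2397  0.019 ] corners [[0.438, -0.228], [0.502, -0.232], [0.5, -0.252], [0.436, -0.247]]
brown [227.2 229.5] area 233.5 world [ 0.4711 -0.1201  0.019 ] corners [[0.503, -0.104], [0.506, -0.124], [0.44, -0.136], [0.437, -0.116]]
brown [255.8 228.5] area 225.5 world [ 0.4722 -0.183   0.019 ] corners [[0.442, -0.168], [0.506, -0.179], [0.502, -0.198], [0.439, -0.187]]
brown [345.  205.5] area 40.0 world [ 0.5203 -0.3799  0.019 ] corners [[0.533, -0.376], [0.532, -0.385], [0.508, -0.384], [0.508, -0.375]]
brown [368. 205.] area 41.5 world [ 0.5206 -0.4305  0.019 ] corners [[0.534, -0.426], [0.534, -0.435], [0.507, -0.434], [0.507, -0.426]]
brown [390.5 201.5] area 50.5 world [ 0.5276 -0.4801  0.019 ] corners [[0.54, -0.475], [0.54, -0.486], [0.515, -0.485], [0.515, -0.474]]
brown [308.5 155.5] area 50.0 world [ 0.635  -0.3004  0.019 ] corners [[0.65, -0.286], [0.65, -0.315], [0.62, -0.315], [0.62, -0.286]]
blue [274.5 205.5] area 66.0 world [ 0.5218 -0.2248  0.025 ] corners [[0.53, -0.191], [0.529, -0.259], [0.514, -0.259], [0.515, -0.191]]
blue [244.  204.5] area 64.5 world [ 0.525  -0.1575  0.025 ] corners [[0.533, -0.142], [0.533, -0.173], [0.517, -0.173], [0.518, -0.142]]
blue [224.5 202.5] area 40.5 world [ 0.5302 -0.1142  0.025 ] corners [[0.538, -0.095], [0.538, -0.133], [0.522, -0.133], [0.523, -0.096]]
blue [296.5 200. ] area 52.5 world [ 0.5333 -0.2733  0.025 ] corners [[0.556, -0.263], [0.555, -0.283], [0.511, -0.283], [0.511, -0.263]]
```

View pics/z.png

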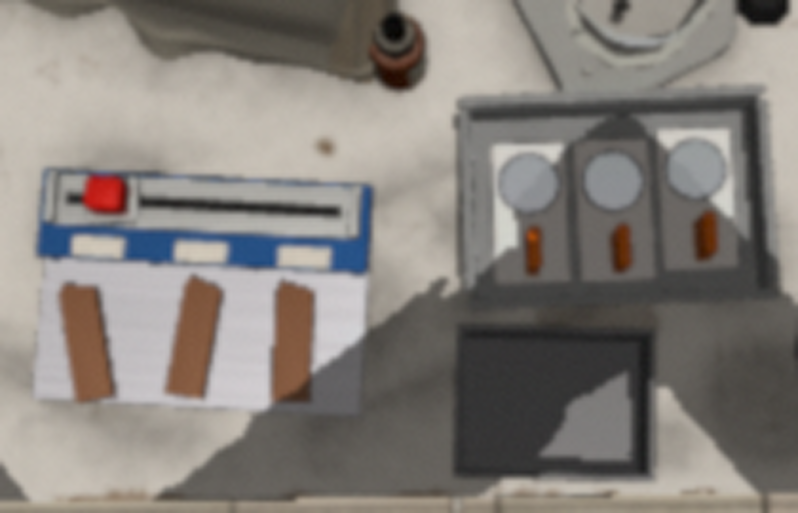

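The crop shows clean outlines. The cassette roof's far corners are at zoom (43,170) and (372,185), and the ledge front corners at (35,400) and (362,415). The tray rim corners are (458,98), (763,90), (778,297) and (470,305). The bin rim corners are (457,328), (650,330), (655,478) and (455,473).

```bash
python3 - <<'E'
from h import *
c=cap('top')
P=lambda u,v,z:ray(c,205+u/3.8,140+v/3.8,z)
g=lambda n,z,*p:print(n,[np.round(P(*q,z)[:2],4).tolist() for q in p])
g('roof',.025,(43,170),(372,185),(368,270),(38,255))
g('ledge',.006,(35,400),(362,415))
g('mouth floor',.006,(38,258),(368,273))
a,b=P(35,400,.006),P(362,415,.006); d=(a-b)[:2]
print('width',np.hypot(*d),'yaw',np.degrees(np.arctan2(-d[0],d[1])))
a,b=P(43,170,.025),P(372,185,.025); d=(a-b)[:2]
print('width',np.hypot(*d),'yaw',np.degrees(np.arctan2(-d[0],d[1])))
g('tray',.036,(458,98),(763,90),(778,297),(470,305))
g('bin',.055,(457,328),(650,330),(655,478),(455,473))
g('redtop',.0585,(87,178),(126,180),(125,200),(87,198))
g('redfrontbottom',.0325,(87,214),(125,214))
g('fin tops',.05,(532,229),(622,227),(708,214))   # far/top ends
g('fin bottoms',.010,(534,272),(622,271),(707,259))
g('windows',.010,(529,182),(613,181),(696,167))
E
```

```text
roof [[0.5703, -0.0951], [0.5583, -0.2875], [0.5086, -0.2849], [0.5202, -0.0934]]
ledge [[0.4374, -0.0887], [0.4262, -0.2797]]
mouth floor [[0.521, -0.0883], [0.5091, -0.2838]]
width 0.1914066398180303 yaw -3.3422500116320233
width 0.19282443765340765 yaw -3.564320262379033
tray [[0.6066, -0.3383], [0.6083, -0.514], [0.4885, -0.5171], [0.4865, -0.3432]]
bin [[0.472, -0.3356], [0.4694, -0.442], [0.3889, -0.442], [0.3929, -0.3333]]
redtop [[0.559, -0.1291], [0.5575, -0.1511], [0.5461, -0.1507], [0.5476, -0.1293]]
redfrontbottom [[0.5427, -0.1233], [0.5423, -0.1453]]
fin tops [[0.5274, -0.3785], [0.5278, -0.429], [0.5344, -0.4773]]
fin bottoms [[0.5078, -0.3812], [0.5076, -0.4325], [0.5139, -0.4822]]
windows [[0.5613, -0.3794], [0.5611, -0.4289], [0.5686, -0.4779]]
```

Emit:
{"name": "play_rows", "arguments": {"rows": [{"slide": [0, 0, 0], "delta_rot": [0, 0, 0.98], "fingers": 1}, {"slide": [0, 0, 0], "delta_rot": [0, 0, 0.98], "fingers": 0}, {"slide": [0, 0, 0], "delta_rot": [0, 0, 0.98], "fingers": 0}, {"slide": [0, 0, 0], "delta_rot": [0, 0, 0.98], "fingers": 0}, {"slide": [0, 0, 0], "delta_rot": [0, 0, 0.98], "fingers": 0}, {"slide": [0, 0, 0], "delta_rot": [0, 0, 0.98], "fingers": 0}, {"slide": [0, 0, 0], "delta_rot": [0, 0, 0], "fingers": 0}], "squeeze": 25}}

```text
time_s: 1.08
tcp_pos: [0.2688, -0.619, 0.2263]
eef_rot: [180.0, -0.0, 176.6]
contact_force: [-0.2, -0.4, 1.5]
gripper_width: 0.044
gripper_force: 0.0
```

```bash
cat >> h.py <<'E'
from scipy.spatial.transform import Rotation as Ro
CY=np.radians(-3.45); CO=np.array([.513,-.1887,0])
CR=np.array([[np.cos(CY),-np.sin(CY),0],[np.sin(CY),np.cos(CY),0],[0,0,1]])
def tocas(p): return CR.T@(np.array(p)-CO)
def towor(p): return CR@np.array(p)+CO
def todo(world,yaw=None):
    s=r.get_state(); R=Ro.from_euler('xyz',s['eef_rot'],degrees=True)
    d=R.inv().apply(np.array(world)-s['tcp_pos'])/.15
    print('t',round(s['time_s'],2),'tcp',np.round(s['tcp_pos'],4),'rot',np.round(s['eef_rot'],2),'J6',round(s['joints'][5],1),'F',np.round(s['contact_force'],1),'w',round(s['gripper_width'],4))
    print(' slide total',np.round(d,3))
    if yaw is not None:
        q=(R.inv()*Ro.from_euler('xyz',[180,0,yaw],degrees=True)).as_rotvec()/.08
        print(' rot total',np.round(q,2))
    return d
E
python3 - <<'E'
from h import *
print(tocas([.5525,-.140,0]),tocas([.431,-.388,0]))
todo(towor([.0365,.0505,.15]),176.55)
E
```

```text
[0.03649777 0.05098875 0.        ] [-0.06985802 -0.20387336  0.        ]
t 1.07 tcp [ 0.2688 -0.619   0.2263] rot [ 1.7998e+02 -1.0000e-02  1.7656e+02] J6 -43.4 F [-0.2 -0.4  1.5] w 0.044
 slide total [-1.696  3.298  0.51 ]
 rot total [ 0. -0.  0.]
```

Emit:
{"name": "play_rows", "arguments": {"rows": [{"slide": [-0.17, 0.33, 0], "delta_rot": [0, 0, 0], "fingers": 0}, {"slide": [-0.17, 0.33, 0], "delta_rot": [0, 0, 0], "fingers": 0}, {"slide": [-0.17, 0.33, 0], "delta_rot": [0, 0, 0], "fingers": 0}, {"slide": [-0.17, 0.33, 0], "delta_rot": [0, 0, 0], "fingers": 0}, {"slide": [-0.17, 0.33, 0], "delta_rot": [0, 0, 0], "fingers": 0}, {"slide": [-0.17, 0.33, 0], "delta_rot": [0, 0, 0], "fingers": 0}, {"slide": [-0.17, 0.33, 0], "delta_rot": [0, 0, 0], "fingers": 0}, {"slide": [-0.17, 0.33, 0], "delta_rot": [0, 0, 0], "fingers": 0}]}}

```text
time_s: 2.08
tcp_pos: [0.4972, -0.2345, 0.2268]
eef_rot: [-180.0, 0.0, 176.7]
contact_force: [0.1, -0.6, 0.5]
gripper_width: 0.0436
gripper_force: 0.0
```

Emit:
{"name": "play_rows", "arguments": {"rows": [{"slide": [-0.17, 0.33, 0.2], "delta_rot": [0, 0, 0], "fingers": 0}, {"slide": [-0.17, 0.33, 0.2], "delta_rot": [0, 0, 0], "fingers": 0}, {"slide": [0, 0, 0.31], "delta_rot": [0, 0, 0], "fingers": 0}, {"slide": [0, 0, 0], "delta_rot": [0, 0, 0], "fingers": 0}]}}

```text
time_s: 2.58
tcp_pos: [0.5503, -0.141, 0.1177]
eef_rot: [-180.0, -0.4, 176.7]
contact_force: [-1.3, 0.6, 0.2]
gripper_width: 0.0441
gripper_force: 0.0
```

```bash
python3 - <<'E'
from h import *
todo(towor([.0365,.0505,.038]),176.55)
c=cap('scene'); a=c['image']
h=cv2.cvtColor(a,cv2.COLOR_BGR2HSV)
print(proj(c,towor([.0365,.0505,.0455])))
cv2.imwrite('pics/s1.png',a)
E
```

```text
t 2.58 tcp [ 0.5503 -0.141   0.1177] rot [-179.98   -0.41  176.66] J6 -98.7 F [-1.3  0.6  0.2] w 0.0441
 slide total [-0.018  0.004  0.531]
 rot total [-0.01 -0.09  0.02]
(np.float64(278.11524157295344), np.float64(163.01289470736947))
```

View pics/s1.png

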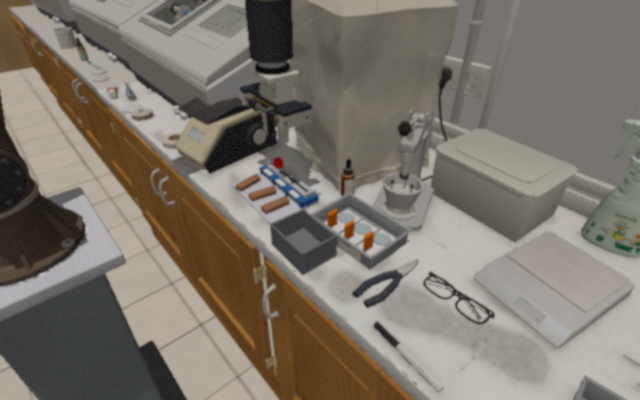

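Red grip is at (278,162), predicted (278,163). That matches. The beige instrument is close on the left, so I'll push with the fingers fully open and the left finger behind the grip, which keeps the body further right.

Emit:
{"name": "play_rows", "arguments": {"rows": [{"slide": [-0.01, -0.17, 0], "delta_rot": [0, -0.09, 0], "fingers": 1}, {"slide": [0, 0, 0], "delta_rot": [0, 0, 0], "fingers": 1}, {"slide": [0, 0, 0], "delta_rot": [0, 0, 0], "fingers": 1}, {"slide": [0, 0, 0.2], "delta_rot": [0, 0, 0], "fingers": 1}, {"slide": [0, 0, 0.2], "delta_rot": [0, 0, 0], "fingers": 1}, {"slide": [0, 0, 0.1], "delta_rot": [0, 0, 0], "fingers": 1}, {"slide": [0, 0, 0], "delta_rot": [0, 0, 0], "fingers": 1}]}}

```text
time_s: 3.5
tcp_pos: [0.5529, -0.1671, 0.0455]
eef_rot: [-180.0, 0.3, 176.5]
contact_force: [-0.4, -0.6, 0.4]
gripper_width: 0.0878
gripper_force: 0.0
```

```bash
python3 - <<'E'
from h import *
todo(towor([.0365,-.016-.06,.04]),176.55)
c=cap('scene')
cv2.imwrite('pics/s2.png',cv2.resize(c['image'][90:240,180:360],None,fx=4,fy=4,interpolation=cv2.INTER_CUBIC))
E
```

```text
t 3.5 tcp [ 0.5529 -0.1671  0.0455] rot [-179.99    0.33  176.55] J6 -96.1 F [-0.4 -0.6  0.4] w 0.0878
 slide total [ 0.014 -0.666  0.036]
 rot total [-0.    0.07 -0.  ]
```

View pics/s2.png

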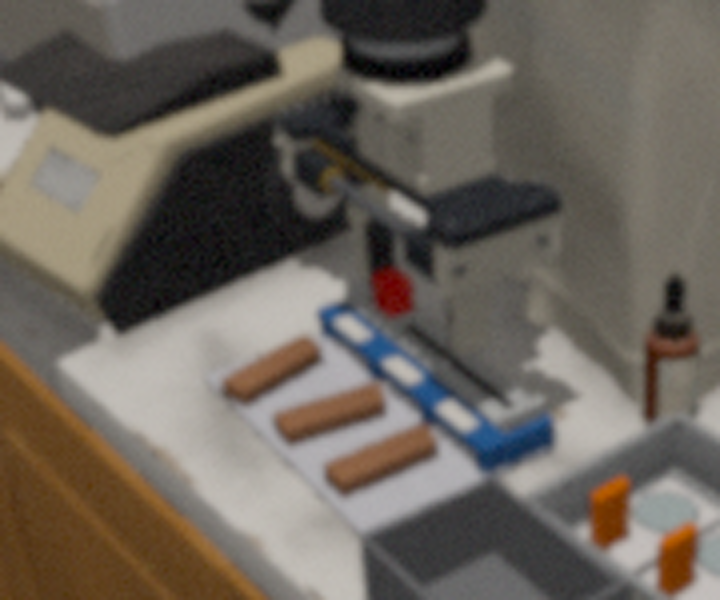

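Left finger stands behind the red grip at zoom (392,290). Pushing right.

Emit:
{"name": "play_rows", "arguments": {"rows": [{"slide": [0.01, -0.1, 0.02], "delta_rot": [0, 0, 0], "fingers": 1}, {"slide": [0, -0.1, 0], "delta_rot": [0, 0, 0], "fingers": 1}, {"slide": [0, -0.1, 0], "delta_rot": [0, 0, 0], "fingers": 1}, {"slide": [0, -0.1, 0], "delta_rot": [0, 0, 0], "fingers": 1}, {"slide": [0, -0.1, 0], "delta_rot": [0, 0, 0], "fingers": 1}, {"slide": [0, -0.1, 0], "delta_rot": [0, 0, 0], "fingers": 1}, {"slide": [0, -0.1, 0], "delta_rot": [0, 0, 0], "fingers": 1}, {"slide": [0, -0.03, 0], "delta_rot": [0, 0, 0], "fingers": 1}]}}

```text
time_s: 4.55
tcp_pos: [0.5446, -0.2774, 0.0425]
eef_rot: [180.0, 0.4, 176.5]
contact_force: [0.6, 1.5, 1.3]
gripper_width: 0.0876
gripper_force: 0.8
```

Emit:
{"name": "play_rows", "arguments": {"rows": [{"slide": [0, -0.02, 0], "delta_rot": [0, 0, 0], "fingers": 1}, {"slide": [0, 0, 0], "delta_rot": [0, 0, 0], "fingers": 1}]}}

```text
time_s: 4.8
tcp_pos: [0.5448, -0.2794, 0.0426]
eef_rot: [-180.0, 0.4, 176.5]
contact_force: [-0.1, 0.7, -0.5]
gripper_width: 0.0878
gripper_force: 0.0
```

```bash
python3 - <<'E'
from h import *
todo(towor([.0365,-.093,.04]),176.55); print(tocas(r.get_state()['tcp_pos']))
E
```

```text
t 4.8 tcp [ 0.5448 -0.2794  0.0426] rot [-179.99    0.39  176.53] J6 -84.5 F [-0.1  0.7 -0.5] w 0.0878
 slide total [ 0.005 -0.029  0.017]
 rot total [-0.    0.09 -0.  ]
[ 0.03719656 -0.08863411  0.04262638]
```

Push in small steps until the stop is felt.

Emit:
{"name": "play_rows", "arguments": {"rows": [{"slide": [0, -0.02, 0], "delta_rot": [0, 0, 0], "fingers": 1}, {"slide": [0, -0.01, 0], "delta_rot": [0, 0, 0], "fingers": 1}]}}

```text
time_s: 5.05
tcp_pos: [0.5446, -0.2819, 0.0426]
eef_rot: [179.9, 0.4, 176.5]
contact_force: [1.1, 16.0, 5.4]
gripper_width: 0.0879
gripper_force: 8.3
```

Emit:
{"name": "play_rows", "arguments": {"rows": [{"slide": [0, -0.01, 0], "delta_rot": [0, 0, 0], "fingers": 1}, {"slide": [0, 0, 0], "delta_rot": [0, 0, 0], "fingers": 1}]}}

```text
time_s: 5.3
tcp_pos: [0.5447, -0.2821, 0.0425]
eef_rot: [179.8, 0.4, 176.5]
contact_force: [1.2, 19.2, 5.1]
gripper_width: 0.0873
gripper_force: 9.4
```

Emit:
{"name": "play_rows", "arguments": {"rows": [{"slide": [0, -0.01, 0], "delta_rot": [0, 0, 0], "fingers": 1}, {"slide": [0, 0, 0], "delta_rot": [0, 0, 0], "fingers": 1}]}}

```text
time_s: 5.55
tcp_pos: [0.5446, -0.2822, 0.0425]
eef_rot: [179.7, 0.4, 176.5]
contact_force: [0.1, 25.6, 6.7]
gripper_width: 0.0875
gripper_force: 13.1
```

The stop is reached (25 N). Back off, lift and look at the stubs.

Emit:
{"name": "play_rows", "arguments": {"rows": [{"slide": [0, 0.07, 0], "delta_rot": [0, 0, 0], "fingers": 1}, {"slide": [0, 0, -0.3], "delta_rot": [0, 0, 0], "fingers": 0}, {"slide": [0, 0, -0.3], "delta_rot": [0, 0, 0], "fingers": 0}, {"slide": [0.2, -0.3, -0.1], "delta_rot": [0, 0, 0], "fingers": 0}, {"slide": [0.2, -0.3, 0], "delta_rot": [0, 0, 0], "fingers": 0}, {"slide": [0, 0, 0], "delta_rot": [0, 0, 0], "fingers": 0}]}}

```text
time_s: 6.3
tcp_pos: [0.4769, -0.3647, 0.1477]
eef_rot: [-180.0, 0.4, 176.3]
contact_force: [-0.3, 0.6, 0.1]
gripper_width: 0.046
gripper_force: 0.0
```

```bash
cat >> h.py <<'E'
def stubs():
    for n in('top','scene'):
        c=cap(n);h=cv2.cvtColor(c['image'],cv2.COLOR_BGR2HSV);H,S,V=h[...,0],h[...,1],h[...,2]
        m=((H>=4)&(H<=16)&(S>90)&(V>50)).astype(np.uint8)*255
        for k in cv2.findContours(m,0,1)[0]:
            if cv2.contourArea(k)<35: continue
            rc=cv2.minAreaRect(k);w=ray(c,*rc[0],.019 if n=='top' else .015)
            q=tocas(w)
            if not(-.12<q[0]<.01 and -.3<q[1]<.12): continue
            b=np.array([ray(c,*p,.019)[:2] for p in cv2.boxPoints(rc)])
            e=[b[1]-b[0],b[2]-b[1]];e.sort(key=np.linalg.norm);d=e[1]*np.sign(e[1][0])
            print(n,np.round(rc[0]),'A',cv2.contourArea(k),'world',np.round(w[:2],4),'cas',np.round(q[:2],4),'LxW',np.round([np.linalg.norm(e[1]),np.linalg.norm(e[0])],3),'dir',np.round(np.degrees(np.arctan2(d[1],d[0])),1))
E
python3 - <<'E'
from h import *
stubs(); todo(towor([.0365,-.093,.04]))
c=cap('scene')
h=cv2.cvtColor(c['image'],cv2.COLOR_BGR2HSV);m=(((h[...,0]<4)|(h[...,0]>175))&(h[...,1]>170)&(h[...,2]>100)).astype(np.uint8)
m[:, :200]=0;m[:,360:]=0;ys,xs=np.nonzero(m);print('red',len(xs),xs.mean(),ys.mean(),'pred',proj(c,towor([.0365,-.06,.0455])))
E
```

```text
top [227. 230.] A 233.0 world [ 0.4699 -0.1203] cas [-0.0471  0.0656] LxW [0.065 0.021] dir 9.8
top [281. 230.] A 174.5 world [ 0.4693 -0.2385] cas [-0.0406 -0.0524] LxW [0.064 0.018] dir -0.0
top [256. 229.] A 223.5 world [ 0.472 -0.183] cas [-0.0413  0.0033] LxW [0.064 0.02 ] dir -9.7
scene [275. 204.] A 162.5 world [ 0.4673 -0.2431] cas [-0.0424 -0.0571] LxW [0.065 0.029] dir -3.7
scene [262. 193.] A 138.5 world [ 0.4706 -0.1866] cas [-0.0425 -0.0004] LxW [0.063 0.028] dir -11.0
scene [247. 182.] A 137.0 world [ 0.4688 -0.124 ] cas [-0.0481  0.062 ] LxW [0.07  0.031] dir 8.8
t 6.4 tcp [ 0.4786 -0.3631  0.1474] rot [-179.98    0.42  176.45] J6 -74.9 F [ 0.   0.3 -0.4] w 0.0444
 slide total [-0.396  0.555  0.719]
red 81 303.12345679012344 182.40740740740742 pred (np.float64(303.4481343360767), np.float64(182.4764459809348))
```

Lock is open (red at the predicted right-stop pixel). Take the right stub.

Emit:
{"name": "play_rows", "arguments": {"rows": [{"slide": [0.05, 0.4, 0], "delta_rot": [0, 0.08, 0], "fingers": -0.27}, {"slide": [0.06, 0.41, 0], "delta_rot": [0, 0, 0], "fingers": -0.27}, {"slide": [0, 0, 0.3], "delta_rot": [0, 0, 0], "fingers": -0.27}, {"slide": [0, 0, 0.3], "delta_rot": [0, 0, 0], "fingers": -0.27}, {"slide": [0, 0, 0.24], "delta_rot": [0, 0, 0], "fingers": -0.27}, {"slide": [0, 0, 0], "delta_rot": [0, 0, 0], "fingers": -0.27}]}}

```text
time_s: 7.2
tcp_pos: [0.4685, -0.239, 0.019]
eef_rot: [180.0, -0.3, 176.6]
contact_force: [-0.1, -0.3, 0.9]
gripper_width: 0.0318
gripper_force: 0.0
```

```bash
python3 - <<'E'
from h import *
todo([.469,-.2405,.011],176.55)
E
```

```text
t 7.2 tcp [ 0.4685 -0.239   0.019 ] rot [179.98  -0.28 176.61] J6 -87.7 F [-0.1 -0.3  0.9] w 0.0318
 slide total [-0.004 -0.01   0.053]
 rot total [ 0.   -0.06  0.01]
```

Emit:
{"name": "play_rows", "arguments": {"rows": [{"slide": [0, -0.01, 0.05], "delta_rot": [0, 0, 0], "fingers": -0.27}, {"slide": [0, 0, 0], "delta_rot": [0, 0, 0], "fingers": -1}, {"slide": [0, 0, 0], "delta_rot": [0, 0, 0], "fingers": -1}, {"slide": [0, 0, 0], "delta_rot": [0, 0, 0], "fingers": -1}, {"slide": [0, 0, -0.25], "delta_rot": [0, 0, 0], "fingers": -1}, {"slide": [0, 0, -0.25], "delta_rot": [0, 0, 0], "fingers": -1}, {"slide": [0, 0, -0.2], "delta_rot": [0, 0, 0], "fingers": -1}]}}

```text
time_s: 8.07
tcp_pos: [0.47, -0.2419, 0.1207]
eef_rot: [-180.0, 0.1, 176.5]
contact_force: [0.5, -0.9, -0.6]
gripper_width: 0.0216
gripper_force: 25.0
```

Emit:
{"name": "play_rows", "arguments": {"rows": [{"slide": [0.06, -0.33, 0], "delta_rot": [0, 0, 0], "fingers": -1}, {"slide": [0.06, -0.33, 0], "delta_rot": [0, 0, 0], "fingers": -1}, {"slide": [0.07, -0.34, 0], "delta_rot": [0, 0, 0], "fingers": -1}, {"slide": [0, 0, 0], "delta_rot": [0, 0, -1], "fingers": -1}, {"slide": [0, 0, 0], "delta_rot": [0, 0, -1], "fingers": -1}, {"slide": [0, 0, 0], "delta_rot": [0, 0, -1], "fingers": -1}, {"slide": [0, 0, 0], "delta_rot": [0, 0, -1], "fingers": -1}, {"slide": [0, 0, 0], "delta_rot": [0, 0, -1], "fingers": -1}]}}

```text
time_s: 9.07
tcp_pos: [0.4321, -0.3898, 0.1189]
eef_rot: [-180.0, 0.1, -160.4]
contact_force: [0.2, -0.5, -0.4]
gripper_width: 0.0215
gripper_force: 25.0
```

Emit:
{"name": "play_rows", "arguments": {"rows": [{"slide": [0, 0, 0], "delta_rot": [0, 0, -1], "fingers": -1}, {"slide": [0, 0, 0], "delta_rot": [0, 0, -1], "fingers": -1}, {"slide": [0, 0, 0], "delta_rot": [0, 0, -1], "fingers": -1}, {"slide": [0, 0, 0], "delta_rot": [0, 0, -1], "fingers": -1}, {"slide": [0, 0, 0], "delta_rot": [0, 0, -1], "fingers": -1}, {"slide": [0, 0, 0], "delta_rot": [0, 0, -1], "fingers": -1}, {"slide": [0, 0, 0], "delta_rot": [0, 0, -1], "fingers": -1}, {"slide": [0, 0, 0], "delta_rot": [0, 0, -1], "fingers": -1}]}}

```text
time_s: 10.07
tcp_pos: [0.4321, -0.3897, 0.119]
eef_rot: [-180.0, 0.0, -123.7]
contact_force: [-0.1, -0.8, -0.9]
gripper_width: 0.0214
gripper_force: 25.0
```

```bash
python3 - <<'E'
from h import *
todo([.430,-.388,.06],-124); stubs()
c=cap('scene')
cv2.imwrite('pics/s3.png',cv2.resize(c['image'][100:280,180:420],None,fx=3.3,fy=3.3,interpolation=cv2.INTER_CUBIC))
E
```

```text
t 10.07 tcp [ 0.4321 -0.3897  0.119 ] rot [-1.7995e+02  3.0000e-02 -1.2375e+02] J6 -10.9 F [-0.1 -0.8 -0.9] w 0.0214
 slide total [-0.002  0.019  0.393]
 rot total [-0.01  0.01  0.05]
top [255. 235.] A 119.5 world [ 0.4577 -0.1807] cas [-0.0556  0.0046] LxW [0.035 0.021] dir -7.0
top [228. 233.] A 175.0 world [ 0.4636 -0.1213] cas [-0.0534  0.0643] LxW [0.051 0.022] dir 10.0
scene [303. 206.] A 258.0 world [ 0.514  -0.2879] cas [ 0.007 -0.099] LxW [0.094 0.028] dir 50.6
scene [262. 192.] A 163.0 world [ 0.473 -0.184] cas [-0.0402  0.0023] LxW [0.067 0.032] dir -8.0
scene [243. 185.] A 73.5 world [ 0.4537 -0.1271] cas [-0.0629  0.0579] LxW [0.04  0.031] dir 15.9
```

View pics/s3.png

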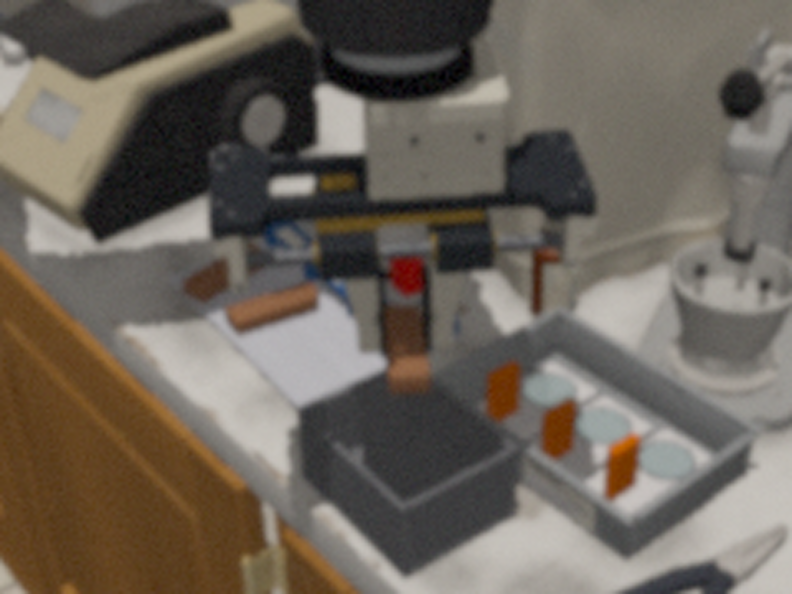

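The stub is held over the bin (held stub end at zoom (410,372), just above the bin). Lower, release, lift and turn for the middle stub.

Emit:
{"name": "play_rows", "arguments": {"rows": [{"slide": [0, 0.02, 0.19], "delta_rot": [0, 0, 0], "fingers": -1}, {"slide": [0, 0, 0.19], "delta_rot": [0, 0, 0], "fingers": -1}, {"slide": [0, 0, 0], "delta_rot": [0, 0, 0], "fingers": -1}, {"slide": [0, 0, 0], "delta_rot": [0, 0, 0], "fingers": -0.27}, {"slide": [0, 0, 0], "delta_rot": [0, 0, 0], "fingers": -0.27}, {"slide": [0, 0, -0.2], "delta_rot": [0, 0, 0], "fingers": -0.27}, {"slide": [0, 0, -0.2], "delta_rot": [0, 0, 0.96], "fingers": -0.27}, {"slide": [0, 0, 0], "delta_rot": [0, 0, 0.96], "fingers": -0.27}]}}

```text
time_s: 11.22
tcp_pos: [0.4318, -0.3892, 0.1257]
eef_rot: [-179.6, 0.1, -132.8]
contact_force: [-0.1, -0.6, -0.0]
gripper_width: 0.0319
gripper_force: 0.0
```

Emit:
{"name": "play_rows", "arguments": {"rows": [{"slide": [0, 0, 0], "delta_rot": [0, 0, 0.96], "fingers": -0.27}, {"slide": [0, 0, 0], "delta_rot": [0, 0, 0.96], "fingers": -0.27}, {"slide": [0, 0, 0], "delta_rot": [0, 0, 0.96], "fingers": -0.27}, {"slide": [0, 0, 0], "delta_rot": [0, 0, 0.96], "fingers": -0.27}, {"slide": [0, 0, 0], "delta_rot": [0, 0, 0.96], "fingers": -0.27}, {"slide": [0, 0, 0], "delta_rot": [0, 0, 0.96], "fingers": -0.27}, {"slide": [0, 0, 0], "delta_rot": [0, 0, 0.96], "fingers": -0.27}, {"slide": [0, 0, 0], "delta_rot": [0, 0, 0.96], "fingers": -0.27}]}}

```text
time_s: 12.22
tcp_pos: [0.4302, -0.3883, 0.123]
eef_rot: [-179.9, 0.1, -168.0]
contact_force: [-0.2, -0.3, -0.0]
gripper_width: 0.0323
gripper_force: 0.0
```

Emit:
{"name": "play_rows", "arguments": {"rows": [{"slide": [0, 0, 0], "delta_rot": [0, 0, 0.96], "fingers": -0.27}, {"slide": [0, 0, 0], "delta_rot": [0, 0, 0.96], "fingers": -0.27}, {"slide": [0, 0, 0], "delta_rot": [0, 0, 0.96], "fingers": -0.27}, {"slide": [0, 0, 0], "delta_rot": [0, 0, 0.96], "fingers": -0.27}, {"slide": [0, 0, 0], "delta_rot": [0, 0, 0.96], "fingers": -0.27}, {"slide": [0, 0, 0], "delta_rot": [0, 0, 0], "fingers": -0.27}]}}

```text
time_s: 12.98
tcp_pos: [0.4302, -0.3883, 0.1228]
eef_rot: [-180.0, 0.1, 170.1]
contact_force: [-0.3, 0.4, 0.6]
gripper_width: 0.0323
gripper_force: 0.0
```

```bash
python3 - <<'E'
from h import *
todo([.472,-.184,.011],170); stubs()
E
```

```text
t 12.97 tcp [ 0.4302 -0.3883  0.1228] rot [-1.7998e+02  1.4000e-01  1.7013e+02] J6 -77.1 F [-0.3  0.4  0.6] w 0.0323
 slide total [-0.039  1.39   0.745]
 rot total [-0.    0.03  0.03]
top [254. 237.] A 91.5 world [ 0.4543 -0.1799] cas [-0.0591  0.0052] LxW [0.028 0.019] dir -8.9
top [228. 234.] A 156.0 world [ 0.4606 -0.122 ] cas [-0.0563  0.0634] LxW [0.046 0.021] dir 11.7
scene [302. 242.] A 127.0 world [ 0.4359 -0.3836] cas [-0.0653 -0.1992] LxW [0.046 0.022] dir 55.1
scene [262. 192.] A 166.5 world [ 0.4727 -0.1845] cas [-0.0405  0.0018] LxW [0.066 0.032] dir -9.8
scene [248. 182.] A 143.0 world [ 0.4683 -0.1252] cas [-0.0484  0.0607] LxW [0.069 0.032] dir 10.7
```

Emit:
{"name": "play_rows", "arguments": {"rows": [{"slide": [-0.01, 0.35, 0], "delta_rot": [0, 0, 0], "fingers": -0.27}, {"slide": [-0.01, 0.35, 0], "delta_rot": [0, 0, 0], "fingers": -0.27}, {"slide": [-0.01, 0.35, 0], "delta_rot": [0, 0, 0], "fingers": -0.27}, {"slide": [-0.01, 0.34, 0], "delta_rot": [0, 0, 0], "fingers": -0.27}, {"slide": [0, 0, 0.23], "delta_rot": [0, 0, 0], "fingers": -0.27}, {"slide": [0, 0, 0.23], "delta_rot": [0, 0, 0], "fingers": -0.27}, {"slide": [0, 0, 0.23], "delta_rot": [0, 0, 0], "fingers": -0.27}, {"slide": [0, 0, 0], "delta_rot": [0, 0, 0], "fingers": -0.27}]}}

```text
time_s: 14.08
tcp_pos: [0.4699, -0.1836, 0.0166]
eef_rot: [-180.0, -0.2, 170.2]
contact_force: [-0.0, -0.6, 0.5]
gripper_width: 0.0322
gripper_force: 0.0
```

```bash
python3 - <<'E'
from h import *
todo([.472,-.184,.011],170)
E
```

```text
t 14.07 tcp [ 0.4699 -0.1836  0.0166] rot [-179.96   -0.22  170.16] J6 -100.8 F [-0.  -0.6  0.5] w 0.0322
 slide total [-0.014 -0.     0.037]
 rot total [-0.01 -0.05  0.04]
```

Emit:
{"name": "play_rows", "arguments": {"rows": [{"slide": [-0.01, 0, 0.035], "delta_rot": [0, 0, 0], "fingers": -0.27}, {"slide": [0, 0, 0], "delta_rot": [0, 0, 0], "fingers": -1}, {"slide": [0, 0, 0], "delta_rot": [0, 0, 0], "fingers": -1}, {"slide": [0, 0, 0], "delta_rot": [0, 0, 0], "fingers": -1}, {"slide": [0, 0, -0.24], "delta_rot": [0, 0, 0], "fingers": -1}, {"slide": [0, 0, -0.24], "delta_rot": [0, 0, 0], "fingers": -1}, {"slide": [0, 0, -0.24], "delta_rot": [0, 0, 0], "fingers": -1}]}}

```text
time_s: 14.95
tcp_pos: [0.4726, -0.1839, 0.1223]
eef_rot: [180.0, 0.0, 170.1]
contact_force: [-0.2, 0.1, -0.7]
gripper_width: 0.0216
gripper_force: 25.0
```

Emit:
{"name": "play_rows", "arguments": {"rows": [{"slide": [0.01, -0.35, 0], "delta_rot": [0, 0, 0], "fingers": -1}, {"slide": [0.01, -0.35, 0], "delta_rot": [0, 0, 0], "fingers": -1}, {"slide": [0.01, -0.35, 0], "delta_rot": [0, 0, 0], "fingers": -1}, {"slide": [0.01, -0.34, 0], "delta_rot": [0, 0, 0], "fingers": -1}, {"slide": [0, 0, 0], "delta_rot": [0, 0, -1], "fingers": -1}, {"slide": [0, 0, 0], "delta_rot": [0, 0, -1], "fingers": -1}, {"slide": [0, 0, 0], "delta_rot": [0, 0, -1], "fingers": -1}, {"slide": [0, 0, 0], "delta_rot": [0, 0, -1], "fingers": -1}]}}

```text
time_s: 15.95
tcp_pos: [0.4309, -0.3883, 0.121]
eef_rot: [180.0, 0.0, -171.4]
contact_force: [0.8, 1.3, -0.4]
gripper_width: 0.0213
gripper_force: 25.0
```

Emit:
{"name": "play_rows", "arguments": {"rows": [{"slide": [0, 0, 0], "delta_rot": [0, 0, -1], "fingers": -1}, {"slide": [0, 0, 0], "delta_rot": [0, 0, -1], "fingers": -1}, {"slide": [0, 0, 0], "delta_rot": [0, 0, -1], "fingers": -1}, {"slide": [0, 0, 0], "delta_rot": [0, 0, -1], "fingers": -1}, {"slide": [0, 0, 0], "delta_rot": [0, 0, -1], "fingers": -1}, {"slide": [0, 0, 0], "delta_rot": [0, 0, -1], "fingers": -1}, {"slide": [0, 0, 0], "delta_rot": [0, 0, -1], "fingers": -1}, {"slide": [0, 0, 0], "delta_rot": [0, 0, -1], "fingers": -1}]}}

```text
time_s: 16.95
tcp_pos: [0.431, -0.3882, 0.121]
eef_rot: [-180.0, 0.0, -134.7]
contact_force: [-0.2, 0.5, -0.2]
gripper_width: 0.0216
gripper_force: 25.0
```

Emit:
{"name": "play_rows", "arguments": {"rows": [{"slide": [0, 0, 0], "delta_rot": [0, 0, -1], "fingers": -1}, {"slide": [0, 0, 0], "delta_rot": [0, 0, -1], "fingers": -1}, {"slide": [0, 0, 0], "delta_rot": [0, 0, 0], "fingers": -1}]}}

```text
time_s: 17.32
tcp_pos: [0.4311, -0.3882, 0.121]
eef_rot: [-180.0, 0.0, -125.8]
contact_force: [-1.0, 0.3, -0.2]
gripper_width: 0.0211
gripper_force: 25.0
```

```bash
python3 - <<'E'
from h import *
todo([.430,-.388,.065],-124); stubs()
E
```

```text
t 17.32 tcp [ 0.4311 -0.3882  0.121 ] rot [-1.7997e+02  3.0000e-02 -1.2575e+02] J6 -13.0 F [-1.   0.3 -0.2] w 0.0211
 slide total [0.003 0.007 0.373]
 rot total [-0.01  0.01 -0.38]
top [228. 233.] A 170.0 world [ 0.4623 -0.1218] cas [-0.0546  0.0637] LxW [0.05  0.021] dir 11.1
scene [302. 242.] A 135.0 world [ 0.4356 -0.3842] cas [-0.0655 -0.1998] LxW [0.05  0.023] dir 50.7
scene [301. 204.] A 260.5 world [ 0.514  -0.2812] cas [ 0.0066 -0.0923] LxW [0.101 0.029] dir 54.6
scene [242. 185.] A 61.5 world [ 0.4512 -0.1278] cas [-0.0653  0.0571] LxW [0.036 0.029] dir 19.7
```

Emit:
{"name": "play_rows", "arguments": {"rows": [{"slide": [0, 0, 0.19], "delta_rot": [0, 0, 0], "fingers": -1}, {"slide": [0, 0, 0.18], "delta_rot": [0, 0, 0], "fingers": -1}, {"slide": [0, 0, 0], "delta_rot": [0, 0, 0], "fingers": -1}, {"slide": [0, 0, 0], "delta_rot": [0, 0, 0], "fingers": -0.27}, {"slide": [0, 0, 0], "delta_rot": [0, 0, 0], "fingers": -0.27}, {"slide": [0, 0, -0.2], "delta_rot": [0, 0, 0], "fingers": -0.27}, {"slide": [0, 0, -0.2], "delta_rot": [0, 0, 0.97], "fingers": -0.27}, {"slide": [0, 0, 0], "delta_rot": [0, 0, 0.97], "fingers": -0.27}]}}

```text
time_s: 18.42
tcp_pos: [0.4332, -0.3894, 0.1295]
eef_rot: [-179.6, 0.1, -134.7]
contact_force: [0.0, -0.4, -0.3]
gripper_width: 0.0317
gripper_force: 0.0
```

Emit:
{"name": "play_rows", "arguments": {"rows": [{"slide": [0, 0, 0], "delta_rot": [0, 0, 0.97], "fingers": -0.27}, {"slide": [0, 0, 0], "delta_rot": [0, 0, 0.97], "fingers": -0.27}, {"slide": [0, 0, 0], "delta_rot": [0, 0, 0.97], "fingers": -0.27}, {"slide": [0, 0, 0], "delta_rot": [0, 0, 0.97], "fingers": -0.27}, {"slide": [0, 0, 0], "delta_rot": [0, 0, 0.97], "fingers": -0.27}, {"slide": [0, 0, 0], "delta_rot": [0, 0, 0.97], "fingers": -0.27}, {"slide": [0, 0, 0], "delta_rot": [0, 0, 0.97], "fingers": -0.27}, {"slide": [0, 0, 0], "delta_rot": [0, 0, 0.97], "fingers": -0.27}]}}

```text
time_s: 19.42
tcp_pos: [0.4317, -0.3885, 0.1267]
eef_rot: [-179.9, 0.1, -170.3]
contact_force: [0.4, 0.2, -0.9]
gripper_width: 0.0322
gripper_force: 0.0
```

```bash
python3 - <<'E'
from h import *
todo([.471,-.1205,.011],-170); stubs()
E
```

```text
t 19.43 tcp [ 0.4317 -0.3885  0.1267] rot [-1.7993e+02  1.3000e-01 -1.7033e+02] J6 -57.6 F [ 0.4  0.2 -0.9] w 0.0322
 slide total [-0.556  1.718  0.77 ]
 rot total [-0.02  0.03 -0.07]
top [228. 233.] A 169.0 world [ 0.4627 -0.1218] cas [-0.0542  0.0637] LxW [0.05  0.021] dir 10.5
scene [303. 240.] A 205.0 world [ 0.4401 -0.3802] cas [-0.0612 -0.1956] LxW [0.063 0.025] dir 50.6
scene [247. 182.] A 144.0 world [ 0.4684 -0.125 ] cas [-0.0484  0.0609] LxW [0.069 0.033] dir 10.7
```

```bash
python3 - <<'E'
from h import *
a=cap('scene');b=cap('top')
f=lambda u,v:(180+u/3.3,100+v/3.3)
for p in[(100,237),(315,130)]: print('base',np.round(ray(a,*f(*p),0),3))
print('base top cam col 180,row 225', ray(b,180,225,0), ray(b,176,258,0))
# knob centre: scene zoom (262,120) ; top px (171,180)
def ln(c,u,v): p=ray(c,u,v,0);q=ray(c,u,v,.3);return p,(q-p)/np.linalg.norm(q-p)
p,d=ln(a,*f(262,120));q,e=ln(b,174,180)
A=np.stack([d,-e],1);s=np.linalg.lstsq(A,q-p,rcond=None)[0];print('knob',p+d*s[0],q+e*s[1])
# top right near corner of beige top: scene zoom (150,150), top px ~(158,232)
p,d=ln(a,*f(290,5));q,e=ln(b,152,140)
A=np.stack([d,-e],1);s=np.linalg.lstsq(A,q-p,rcond=None)[0];print('far top corner',p+d*s[0],q+e*s[1])
cv2.imwrite('pics/i.png',cv2.resize(b['image'][120:280,120:310],None,fx=3.7,fy=3.7,interpolation=cv2.INTER_CUBIC))
E
```

```text
base [0.431 0.002 0.   ]
base [0.671 0.042 0.   ]
base top cam col 180,row 225 [ 0.48405551 -0.00833134  0.        ] [ 0.410529   -0.00217073  0.        ]
knob [ 0.57965507 -0.01734791  0.06322035] [ 0.57481479 -0.01434972  0.06336705]
far top corner [0.63206812 0.00830641 0.14109297] [0.64007404 0.00326746 0.14135347]
```

View pics/i.png

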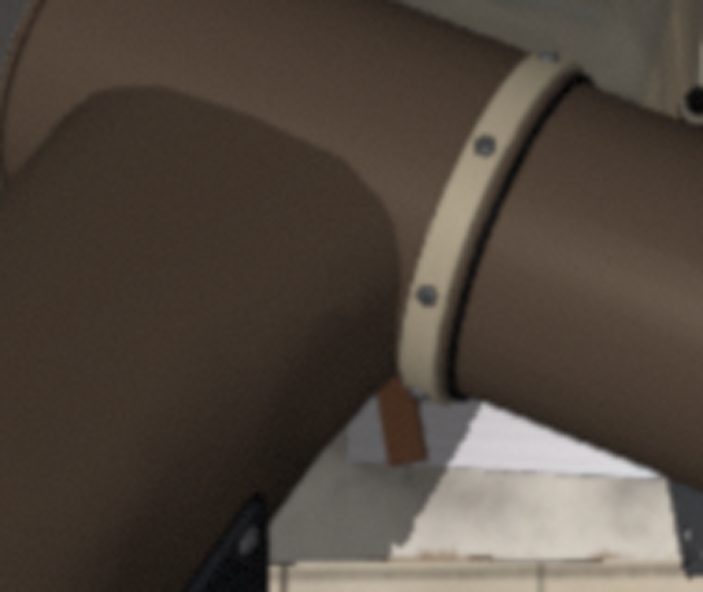

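The picture shows the left stub end at zoom (400,440), mostly hidden by the arm. Triangulation puts the instrument's side at y≈0, clear of the body at y≈-0.02.

Emit:
{"name": "play_rows", "arguments": {"rows": [{"slide": [-0.11, 0.34, 0], "delta_rot": [0, 0, 0], "fingers": -0.27}, {"slide": [-0.11, 0.34, 0], "delta_rot": [0, 0, 0], "fingers": -0.27}, {"slide": [-0.11, 0.34, 0], "delta_rot": [0, 0, 0], "fingers": -0.27}, {"slide": [-0.11, 0.34, 0], "delta_rot": [0, 0, 0], "fingers": -0.27}, {"slide": [-0.11, 0.35, 0], "delta_rot": [0, 0, 0], "fingers": -0.27}, {"slide": [0, 0, 0.35], "delta_rot": [0, 0, 0], "fingers": -0.27}, {"slide": [0, 0, 0.34], "delta_rot": [0, 0, 0], "fingers": -0.27}, {"slide": [0, 0, 0], "delta_rot": [0, 0, 0], "fingers": -0.27}]}}

```text
time_s: 20.62
tcp_pos: [0.4662, -0.1216, 0.0196]
eef_rot: [180.0, -0.4, -170.1]
contact_force: [0.2, 0.6, 0.8]
gripper_width: 0.0321
gripper_force: 0.0
```

```bash
python3 - <<'E'
from h import *
todo([.471,-.1205,.011],-170)
E
```

```text
t 20.62 tcp [ 0.4662 -0.1216  0.0196] rot [ 179.99   -0.36 -170.11] J6 -88.9 F [0.2 0.6 0.8] w 0.0321
 slide total [-0.033  0.002  0.057]
 rot total [ 0.   -0.08 -0.02]
```

Back to bin afterwards: y −1.72, x +0.55, turn −10 units.

Emit:
{"name": "play_rows", "arguments": {"rows": [{"slide": [-0.03, 0, 0.055], "delta_rot": [0, 0, 0], "fingers": -0.27}, {"slide": [0, 0, 0], "delta_rot": [0, 0, 0], "fingers": -1}, {"slide": [0, 0, 0], "delta_rot": [0, 0, 0], "fingers": -1}, {"slide": [0, 0, 0], "delta_rot": [0, 0, 0], "fingers": -1}, {"slide": [0, 0, -0.25], "delta_rot": [0, 0, 0], "fingers": -1}, {"slide": [0, 0, -0.25], "delta_rot": [0, 0, 0], "fingers": -1}, {"slide": [0, 0, -0.25], "delta_rot": [0, 0, 0], "fingers": -1}, {"slide": [0.11, -0.34, 0], "delta_rot": [0, 0, 0], "fingers": -1}]}}

```text
time_s: 21.62
tcp_pos: [0.4687, -0.1727, 0.1302]
eef_rot: [-179.9, 0.5, -169.9]
contact_force: [-0.0, -0.4, -0.8]
gripper_width: 0.0214
gripper_force: 25.0
```

Emit:
{"name": "play_rows", "arguments": {"rows": [{"slide": [0.11, -0.34, 0], "delta_rot": [0, 0, 0], "fingers": -1}, {"slide": [0.11, -0.34, 0], "delta_rot": [0, 0, 0], "fingers": -1}, {"slide": [0.11, -0.35, 0], "delta_rot": [0, 0, 0], "fingers": -1}, {"slide": [0.11, -0.35, 0], "delta_rot": [0, 0, 0], "fingers": -1}, {"slide": [0, 0, 0], "delta_rot": [0, 0, -1], "fingers": -1}, {"slide": [0, 0, 0], "delta_rot": [0, 0, -1], "fingers": -1}, {"slide": [0, 0, 0], "delta_rot": [0, 0, -1], "fingers": -1}, {"slide": [0, 0, 0], "delta_rot": [0, 0, -1], "fingers": -1}]}}

```text
time_s: 22.62
tcp_pos: [0.4356, -0.389, 0.1265]
eef_rot: [-180.0, 0.0, -151.7]
contact_force: [-0.0, -0.3, -1.0]
gripper_width: 0.0213
gripper_force: 25.0
```

Emit:
{"name": "play_rows", "arguments": {"rows": [{"slide": [0, 0, 0], "delta_rot": [0, 0, -1], "fingers": -1}, {"slide": [0, 0, 0], "delta_rot": [0, 0, -1], "fingers": -1}, {"slide": [0, 0, 0], "delta_rot": [0, 0, -1], "fingers": -1}, {"slide": [0, 0, 0], "delta_rot": [0, 0, -1], "fingers": -1}, {"slide": [0, 0, 0], "delta_rot": [0, 0, -1], "fingers": -1}, {"slide": [0, 0, 0], "delta_rot": [0, 0, -1], "fingers": -1}, {"slide": [0, 0, 0], "delta_rot": [0, 0, 0], "fingers": -1}]}}

```text
time_s: 23.5
tcp_pos: [0.4357, -0.389, 0.1265]
eef_rot: [-180.0, 0.0, -124.4]
contact_force: [0.0, -0.2, -1.1]
gripper_width: 0.0214
gripper_force: 25.0
```

```bash
python3 - <<'E'
from h import *
todo([.430,-.388,.067],-124); stubs()
E
```

```text
t 23.5 tcp [ 0.4357 -0.389   0.1265] rot [-1.7996e+02  3.0000e-02 -1.2438e+02] J6 -11.8 F [ 0.  -0.2 -1.1] w 0.0214
 slide total [0.016 0.035 0.397]
 rot total [-0.01  0.01 -0.08]
scene [303. 240.] A 201.0 world [ 0.4401 -0.3792] cas [-0.0613 -0.1945] LxW [0.064 0.027] dir 56.5
```

Emit:
{"name": "play_rows", "arguments": {"rows": [{"slide": [0.015, 0.035, 0.2], "delta_rot": [0, 0, 0], "fingers": -1}, {"slide": [0, 0, 0.19], "delta_rot": [0, 0, 0], "fingers": -1}, {"slide": [0, 0, 0], "delta_rot": [0, 0, 0], "fingers": -1}, {"slide": [0, 0, 0], "delta_rot": [0, 0, 0], "fingers": -0.27}, {"slide": [0, 0, 0], "delta_rot": [0, 0, 0], "fingers": -0.27}, {"slide": [0, 0, -0.25], "delta_rot": [0, 0, 0], "fingers": -0.27}, {"slide": [0, 0, -0.25], "delta_rot": [0, 0, 1], "fingers": -0.27}, {"slide": [0, 0, 0], "delta_rot": [0, 0, 1], "fingers": -0.27}]}}

```text
time_s: 24.6
tcp_pos: [0.4326, -0.3892, 0.1475]
eef_rot: [-179.5, 0.1, -133.6]
contact_force: [-0.2, -0.1, -1.1]
gripper_width: 0.0318
gripper_force: 0.0
```

Emit:
{"name": "play_rows", "arguments": {"rows": [{"slide": [0, 0, 0], "delta_rot": [0, 0, 1], "fingers": -0.63}, {"slide": [0, 0, 0], "delta_rot": [0, 0, 1], "fingers": -0.63}, {"slide": [0, 0, 0], "delta_rot": [0, 0, 1], "fingers": -0.63}, {"slide": [0, 0, 0], "delta_rot": [0, 0, 1], "fingers": -0.63}, {"slide": [0, 0, 0], "delta_rot": [0, 0, 1], "fingers": -0.63}, {"slide": [0, 0, 0], "delta_rot": [0, 0, 1], "fingers": -0.63}, {"slide": [0, 0, 0], "delta_rot": [0, 0, 1], "fingers": -0.63}, {"slide": [0, 0, 0], "delta_rot": [0, 0, 1], "fingers": -0.63}]}}

```text
time_s: 25.6
tcp_pos: [0.4308, -0.3881, 0.144]
eef_rot: [-179.9, 0.1, -170.3]
contact_force: [-0.4, -0.4, -0.4]
gripper_width: 0.0164
gripper_force: 0.0
```

Emit:
{"name": "play_rows", "arguments": {"rows": [{"slide": [0, 0, 0], "delta_rot": [0, 0, 1], "fingers": -0.63}, {"slide": [0, 0, 0], "delta_rot": [0, 0, 1], "fingers": -0.63}, {"slide": [0.1, -0.35, 0], "delta_rot": [0, 0, 0], "fingers": -0.63}, {"slide": [0.1, -0.35, 0], "delta_rot": [0, 0, 0], "fingers": -0.63}, {"slide": [0.1, -0.35, 0], "delta_rot": [0, 0, 0], "fingers": -0.63}, {"slide": [0.1, -0.35, 0], "delta_rot": [0, 0, 0], "fingers": -0.63}, {"slide": [0, 0, 0], "delta_rot": [0, 0, 0], "fingers": -0.63}]}}

```text
time_s: 26.48
tcp_pos: [0.3712, -0.6019, 0.1428]
eef_rot: [-179.9, 0.1, -179.6]
contact_force: [-0.1, 1.6, -0.3]
gripper_width: 0.0163
gripper_force: 0.0
```

```bash
cat >> h.py <<'E'
def fins():
    for n in('top','scene'):
        c=cap(n);h=cv2.cvtColor(c['image'],cv2.COLOR_BGR2HSV);H,S,V=h[...,0],h[...,1],h[...,2]
        m=((H>=5)&(H<=16)&(S>170)&(V>90)).astype(np.uint8)*255
        for k in cv2.findContours(m,0,1)[0]:
            if cv2.contourArea(k)<15: continue
            p=k[:,0].astype(float);bb=cv2.boundingRect(k);w=ray(c,p[:,0].mean(),p[:,1].mean(),.03)
            if not(.35<w[0]<.62 and -.55<w[1]<-.05): continue
            x,y,ww,hh=bb;ww-=0;hh-=0
            M=cv2.moments(k);ctr=(M['m10']/M['m00'],M['m01']/M['m00'])
            print(n,'px',np.round(ctr,1),'bbox',bb,'ctr@.03',np.round(ray(c,ctr[0]+0,ctr[1]+0,.03)[:2],4),'far top',np.round(ray(c,ctr[0],y,.05)[0],4),'near bot',np.round(ray(c,ctr[0],y+hh,.010)[0],4))
E
python3 - <<'E'
from h import *
todo([.5177,-.380,.06],-179.45); stubs(); fins()
c=cap('top')
cv2.imwrite('pics/z2.png',cv2.resize(c['image'][140:275,205:440],None,fx=3.4,fy=3.4,interpolation=cv2.INTER_CUBIC))
E
```

```text
t 26.48 tcp [ 0.3712 -0.6019  0.1428] rot [-1.7995e+02  6.0000e-02 -1.7957e+02] J6 -47.0 F [-0.1  1.6 -0.3] w 0.0163
 slide total [-0.987  1.473  0.552]
 rot total [-0.01  0.01 -0.03]
scene [303. 237.] A 253.0 world [ 0.4457 -0.3723] cas [-0.0562 -0.1873] LxW [0.078 0.025] dir 53.8
```

View pics/z2.png

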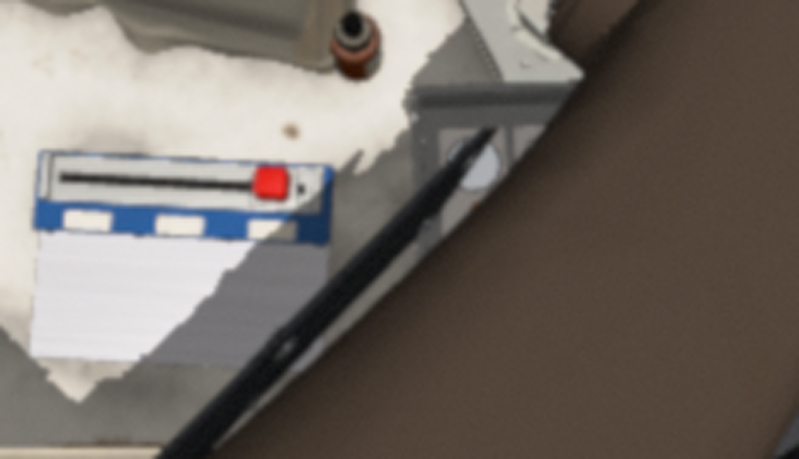

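The ledge is clear and the slide is at the right stop (zoom (270,183)); the arm hides the tray from this pose. Go above the left plate's fin and check from the scene camera.

Emit:
{"name": "play_rows", "arguments": {"rows": [{"slide": [-0.2, 0.3, 0], "delta_rot": [0, 0, 0], "fingers": -0.63}, {"slide": [-0.2, 0.3, 0], "delta_rot": [0, 0, 0], "fingers": -0.63}, {"slide": [-0.2, 0.3, 0], "delta_rot": [0, 0, 0], "fingers": -0.63}, {"slide": [-0.2, 0.3, 0], "delta_rot": [0, 0, 0], "fingers": -0.63}, {"slide": [-0.19, 0.27, 0.22], "delta_rot": [0, 0, 0], "fingers": -0.63}, {"slide": [0, 0, 0.22], "delta_rot": [0, 0, 0], "fingers": -0.63}, {"slide": [0, 0, 0], "delta_rot": [0, 0, 0], "fingers": -0.63}]}}

```text
time_s: 27.6
tcp_pos: [0.5178, -0.3741, 0.0751]
eef_rot: [179.9, -0.2, -179.2]
contact_force: [-0.3, 0.2, 0.5]
gripper_width: 0.016
gripper_force: 0.0
```

```bash
python3 - <<'E'
from h import *
todo([.518,-.3797,.026],-179.45); fins()
c=cap('scene'); s=r.get_state(); print('tcp px',proj(c,s['tcp_pos']))
for q in[(.518,-.3797),(.519,-.4297),(.525,-.479)]: print(np.round([proj(c,[*q,.03])],1))
cv2.imwrite('pics/s4.png',cv2.resize(c['image'][140:280,250:450],None,fx=4,fy=4,interpolation=cv2.INTER_CUBIC))
E
```

```text
t 27.6 tcp [ 0.5178 -0.3741  0.0751] rot [ 179.9    -0.18 -179.21] J6 -70.8 F [-0.3  0.2  0.5] w 0.016
 slide total [-0.002 -0.038  0.327]
 rot total [ 0.02 -0.04  0.05]
scene px [368. 240.] bbox (364, 232, 10, 18) ctr@.03 [ 0.5292 -0.4756] far top 0.5287 near bot 0.5249
scene px [348.8 229.8] bbox (345, 222, 9, 16) ctr@.03 [ 0.5217 -0.4287] far top 0.5214 near bot 0.5205
scene px [332.  217.7] bbox (328, 210, 9, 16) ctr@.03 [ 0.5221 -0.3771] far top 0.5222 near bot 0.5199
tcp px (np.float64(331.5963113755133), np.float64(199.62250471935155))
[[331.4 219. ]]
[[348.2 230.6]]
[[367.8 241.8]]
```

View pics/s4.png

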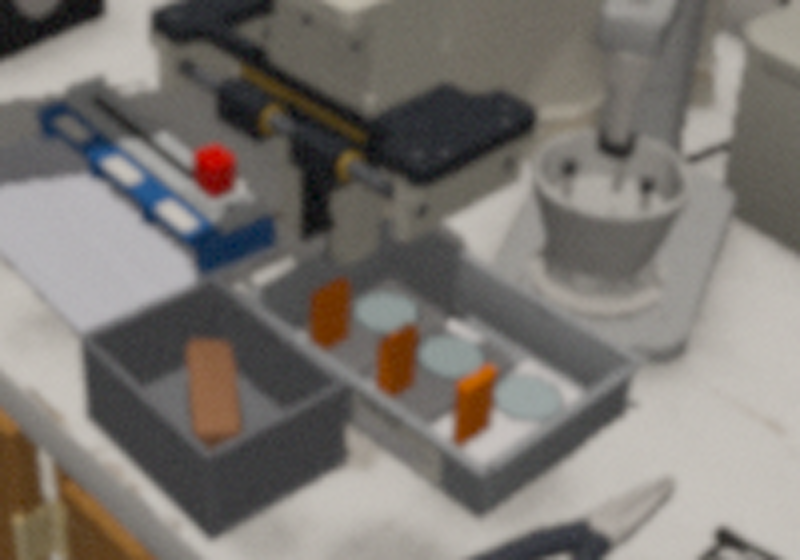

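Stubs lie in the bin (zoom (213,388)). Three fins are at (330,313), (398,360) and (475,403), within 1 px of prediction. Grasp plate 1.

Emit:
{"name": "play_rows", "arguments": {"rows": [{"slide": [-0.015, -0.033, 0], "delta_rot": [0, 0, 0.05], "fingers": -0.63}, {"slide": [0, 0, 0.1], "delta_rot": [0, 0, 0], "fingers": -0.63}, {"slide": [0, 0, 0.1], "delta_rot": [0, 0, 0], "fingers": -0.63}, {"slide": [0, 0, 0.1], "delta_rot": [0, 0, 0], "fingers": -0.63}, {"slide": [0, 0, 0], "delta_rot": [0, 0, 0], "fingers": -0.63}]}}

```text
time_s: 28.38
tcp_pos: [0.5198, -0.3808, 0.0296]
eef_rot: [179.9, -0.2, -179.6]
contact_force: [-0.6, 0.1, 0.4]
gripper_width: 0.016
gripper_force: 0.0
```

```bash
python3 - <<'E'
from h import *
todo([.520,-.379,.026],-179.45)
E
```

```text
t 28.38 tcp [ 0.5198 -0.3808  0.0296] rot [ 1.7992e+02 -1.5000e-01 -1.7959e+02] J6 -70.6 F [-0.6  0.1  0.4] w 0.016
 slide total [-0.001  0.012  0.024]
 rot total [ 0.02 -0.03 -0.03]
```

Emit:
{"name": "play_rows", "arguments": {"rows": [{"slide": [0, 0.012, 0.02], "delta_rot": [0, 0, 0], "fingers": -0.63}, {"slide": [0, 0, 0], "delta_rot": [0, 0, 0], "fingers": -1}, {"slide": [0, 0, 0], "delta_rot": [0, 0, 0], "fingers": -1}, {"slide": [0, 0, 0], "delta_rot": [0, 0, 0], "fingers": -1}, {"slide": [0, 0, -0.05], "delta_rot": [0, 0, 0], "fingers": -1}], "squeeze": 35}}

```text
time_s: 29.0
tcp_pos: [0.5207, -0.3794, 0.0361]
eef_rot: [180.0, -0.0, -179.6]
contact_force: [-0.4, -0.4, -2.0]
gripper_width: 0.0082
gripper_force: 35.0
```

Emit:
{"name": "play_rows", "arguments": {"rows": [{"slide": [0, 0, -0.2], "delta_rot": [0, 0, 0], "fingers": -1}, {"slide": [0, 0, -0.2], "delta_rot": [0, 0, 0], "fingers": -1}, {"slide": [0, 0, -0.1], "delta_rot": [0, 0, 0], "fingers": -1}, {"slide": [0, 0, 0], "delta_rot": [0, 0, 0.84], "fingers": -1}, {"slide": [0, 0, 0], "delta_rot": [0, 0, 0], "fingers": -1}]}}

```text
time_s: 29.62
tcp_pos: [0.5208, -0.3794, 0.1112]
eef_rot: [180.0, 0.0, 176.6]
contact_force: [-0.2, -0.5, -1.0]
gripper_width: 0.008
gripper_force: 35.0
```

```bash
python3 - <<'E'
from h import *
todo(towor([-.080,.06,.07]),176.55);fins()
E
```

```text
t 29.62 tcp [ 0.5208 -0.3794  0.1112] rot [1.7998e+02 4.0000e-02 1.7658e+02] J6 -74.6 F [-0.2 -0.5 -1. ] w 0.008
 slide total [0.661 1.666 0.275]
 rot total [0.   0.01 0.01]
scene px [368.1 240. ] bbox (364, 232, 10, 18) ctr@.03 [ 0.5292 -0.4758] far top 0.5288 near bot 0.525
scene px [348.8 229.4] bbox (345, 222, 9, 16) ctr@.03 [ 0.5225 -0.4278] far top 0.5215 near bot 0.5205
scene px [330.6 189.3] bbox (329, 180, 8, 17) ctr@.03 [ 0.5907 -0.2963] far top 0.5967 near bot 0.589
```

Emit:
{"name": "play_rows", "arguments": {"rows": [{"slide": [0.13, 0.33, 0], "delta_rot": [0, 0, 0], "fingers": -1}, {"slide": [0.13, 0.33, 0], "delta_rot": [0, 0, 0], "fingers": -1}, {"slide": [0.13, 0.33, 0], "delta_rot": [0, 0, 0], "fingers": -1}, {"slide": [0.13, 0.33, 0], "delta_rot": [0, 0, 0], "fingers": -1}, {"slide": [0.13, 0.34, 0.2], "delta_rot": [0, 0, 0], "fingers": -1}, {"slide": [0, 0, 0.2], "delta_rot": [0, 0, 0], "fingers": -1}, {"slide": [0, 0, 0], "delta_rot": [0, 0, 0], "fingers": -1}, {"slide": [0, 0, 0], "delta_rot": [0, 0, 0], "fingers": -1}]}}

```text
time_s: 30.72
tcp_pos: [0.4393, -0.1256, 0.0519]
eef_rot: [-180.0, 0.1, 176.6]
contact_force: [0.8, 0.4, -2.4]
gripper_width: 0.0082
gripper_force: 35.0
```

```bash
python3 - <<'E'
from h import *
todo(towor([-.080,.06,.032]),176.55)
c=cap('scene')
cv2.imwrite('pics/s5.png',cv2.resize(c['image'][120:270,210:370],None,fx=4.5,fy=3.9,interpolation=cv2.INTER_CUBIC))
E
```

```text
t 30.73 tcp [ 0.4393 -0.1256  0.0519] rot [-1.7998e+02  6.0000e-02  1.7659e+02] J6 -102.3 F [ 0.8  0.4 -2.4] w 0.0082
 slide total [0.018 0.009 0.132]
 rot total [-0.    0.01  0.01]
```

View pics/s5.png

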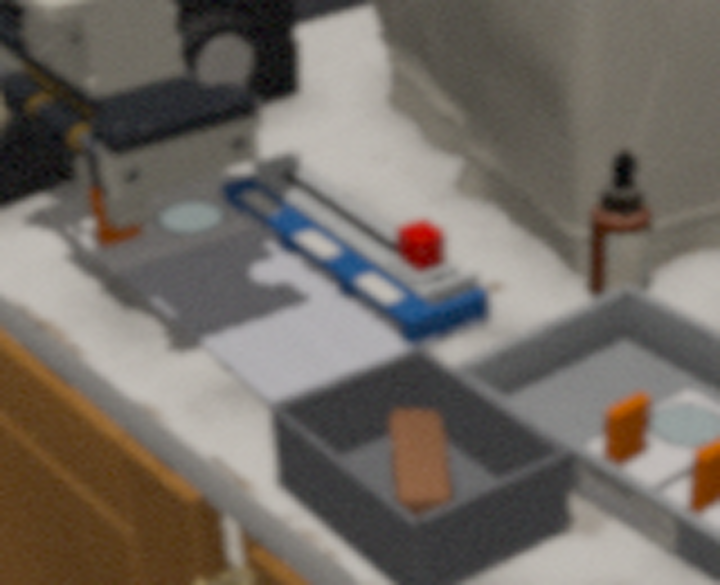

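Plate held level over the left bay's ledge. Lower until it touches.

Emit:
{"name": "play_rows", "arguments": {"rows": [{"slide": [0.01, 0.009, 0.08], "delta_rot": [0, 0, 0], "fingers": -1}, {"slide": [0, 0, 0.03], "delta_rot": [0, 0, 0], "fingers": -1}, {"slide": [0, 0, 0], "delta_rot": [0, 0, 0], "fingers": -1}]}}

```text
time_s: 31.15
tcp_pos: [0.4369, -0.124, 0.0343]
eef_rot: [-180.0, -0.0, 176.6]
contact_force: [-0.8, -0.4, -1.6]
gripper_width: 0.0077
gripper_force: 35.0
```

Emit:
{"name": "play_rows", "arguments": {"rows": [{"slide": [0, 0, 0.015], "delta_rot": [0, 0, 0], "fingers": -1}, {"slide": [0, 0, 0], "delta_rot": [0, 0, 0], "fingers": -1}]}}

```text
time_s: 31.4
tcp_pos: [0.4374, -0.1237, 0.0326]
eef_rot: [180.0, 0.1, 176.6]
contact_force: [0.3, -0.7, -1.2]
gripper_width: 0.0081
gripper_force: 35.0
```

```bash
python3 - <<'E'
from h import *
todo(towor([-.026,.06,.032]),176.55)
E
```

```text
t 31.4 tcp [ 0.4374 -0.1237  0.0326] rot [1.8000e+02 6.0000e-02 1.7658e+02] J6 -102.6 F [ 0.3 -0.7 -1.2] w 0.0081
 slide total [-0.356 -0.002  0.004]
 rot total [0.   0.01 0.01]
```

Emit:
{"name": "play_rows", "arguments": {"rows": [{"slide": [-0.05, 0, 0.006], "delta_rot": [0, 0, 0], "fingers": -1}, {"slide": [-0.05, 0, 0], "delta_rot": [0, 0, 0], "fingers": -1}, {"slide": [-0.05, 0, 0], "delta_rot": [0, 0, 0], "fingers": -1}]}}

```text
time_s: 31.78
tcp_pos: [0.4559, -0.1257, 0.0319]
eef_rot: [-179.9, -0.3, 176.5]
contact_force: [-1.2, 1.1, 1.5]
gripper_width: 0.0077
gripper_force: 35.0
```

Emit:
{"name": "play_rows", "arguments": {"rows": [{"slide": [-0.05, 0, 0], "delta_rot": [0, 0, 0], "fingers": -1}, {"slide": [-0.05, 0, 0], "delta_rot": [0, 0, 0], "fingers": -1}, {"slide": [-0.05, 0, 0], "delta_rot": [0, 0, 0], "fingers": -1}, {"slide": [-0.02, 0, 0], "delta_rot": [0, 0, 0], "fingers": -1}]}}

```text
time_s: 32.28
tcp_pos: [0.4838, -0.1264, 0.0315]
eef_rot: [180.0, -0.1, 176.6]
contact_force: [-0.2, 2.0, -1.5]
gripper_width: 0.0077
gripper_force: 35.0
```

```bash
python3 - <<'E'
from h import *
todo(towor([-.026,.06,.032]),176.55)
E
```

```text
t 32.27 tcp [ 0.4838 -0.1264  0.0315] rot [ 1.7999e+02 -8.0000e-02  1.7656e+02] J6 -101.3 F [-0.2  2.  -1.5] w 0.0077
 slide total [-0.046 -0.003 -0.003]
 rot total [ 0.   -0.02  0.  ]
```

Emit:
{"name": "play_rows", "arguments": {"rows": [{"slide": [-0.02, 0, 0], "delta_rot": [0, 0, 0], "fingers": -1}, {"slide": [-0.02, 0, 0], "delta_rot": [0, 0, 0], "fingers": -1}]}}

```text
time_s: 32.52
tcp_pos: [0.4913, -0.1269, 0.0315]
eef_rot: [180.0, 0.0, 176.6]
contact_force: [-2.1, 3.6, -0.9]
gripper_width: 0.0076
gripper_force: 35.0
```

Emit:
{"name": "play_rows", "arguments": {"rows": [{"slide": [-0.015, 0, 0], "delta_rot": [0, 0, 0], "fingers": -1}, {"slide": [0, 0, 0], "delta_rot": [0, 0, 0], "fingers": -1}]}}

```text
time_s: 32.78
tcp_pos: [0.4936, -0.127, 0.0314]
eef_rot: [180.0, 0.0, 176.6]
contact_force: [-0.8, 2.2, -2.2]
gripper_width: 0.0076
gripper_force: 35.0
```

Emit:
{"name": "play_rows", "arguments": {"rows": [{"slide": [-0.015, 0, 0], "delta_rot": [0, 0, 0], "fingers": -1}, {"slide": [0, 0, 0], "delta_rot": [0, 0, 0], "fingers": -1}]}}

```text
time_s: 33.02
tcp_pos: [0.4956, -0.1272, 0.0315]
eef_rot: [180.0, 0.0, 176.6]
contact_force: [-1.4, 3.5, -2.1]
gripper_width: 0.0075
gripper_force: 35.0
```

Emit:
{"name": "play_rows", "arguments": {"rows": [{"slide": [-0.015, 0, 0], "delta_rot": [0, 0, 0], "fingers": -1}, {"slide": [0, 0, 0], "delta_rot": [0, 0, 0], "fingers": -1}]}}

```text
time_s: 33.28
tcp_pos: [0.4975, -0.1273, 0.0315]
eef_rot: [180.0, -0.0, 176.6]
contact_force: [-2.6, 4.7, -1.7]
gripper_width: 0.0074
gripper_force: 35.0
```

Emit:
{"name": "play_rows", "arguments": {"rows": [{"slide": [-0.01, 0, 0], "delta_rot": [0, 0, 0], "fingers": -1}, {"slide": [0, 0, 0], "delta_rot": [0, 0, 0], "fingers": -1}]}}

```text
time_s: 33.52
tcp_pos: [0.4975, -0.1273, 0.0314]
eef_rot: [180.0, -0.1, 176.5]
contact_force: [-7.8, 7.2, 4.4]
gripper_width: 0.0075
gripper_force: 35.0
```

```bash
python3 - <<'E'
from h import *
todo(towor([-.026,.06,.032]),176.55)
c=cap('scene')
cv2.imwrite('pics/s6.png',cv2.resize(c['image'][120:220,210:330],None,fx=6,fy=6,interpolation=cv2.INTER_CUBIC))
for q in [(-.042,0.082),(-.042,.038),(0,.082),(0,.038)]: p=proj(c,towor([q[0],q[1],.014])); print(q,np.round([(p[0]-210)*6,(p[1]-120)*6]))
for x in(-.038,-.014): p=proj(c,towor([x,.06,.054])); print(x,np.round([(p[0]-210)*6,(p[1]-120)*6]))
E
```

```text
t 33.52 tcp [ 0.4975 -0.1273  0.0314] rot [ 1.7999e+02 -1.4000e-01  1.7654e+02] J6 -101.0 F [-7.8  7.2  4.4] w 0.0075
 slide total [ 0.045 -0.002 -0.004]
 rot total [ 0.   -0.03 -0.  ]
(-0.042, 0.082) [214. 349.]
(-0.042, 0.038) [266. 396.]
(0, 0.082) [301. 317.]
(0, 0.038) [355. 363.]
-0.038 [239. 287.]
-0.014 [290. 269.]
```

View pics/s6.png

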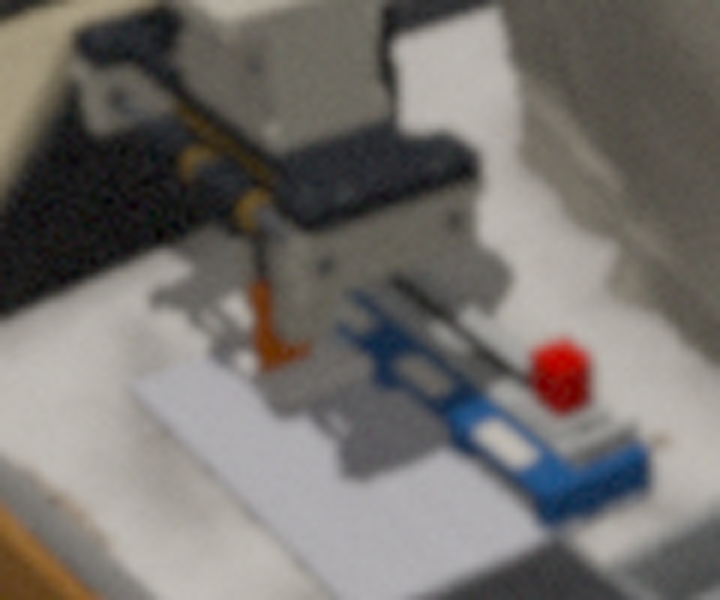

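Emit:
{"name": "play_rows", "arguments": {"rows": [{"slide": [-0.015, 0.005, 0], "delta_rot": [0, 0, 0], "fingers": -1}, {"slide": [0, 0, 0], "delta_rot": [0, 0, 0], "fingers": -1}]}}

```text
time_s: 33.83
tcp_pos: [0.4978, -0.1271, 0.0312]
eef_rot: [-180.0, -0.3, 176.5]
contact_force: [-12.7, 5.4, 9.1]
gripper_width: 0.008
gripper_force: 35.0
```

Emit:
{"name": "play_rows", "arguments": {"rows": [{"slide": [-0.01, 0.005, 0], "delta_rot": [0, 0, 0], "fingers": -1}, {"slide": [0, 0, 0], "delta_rot": [0, 0, 0], "fingers": -1}]}}

```text
time_s: 34.08
tcp_pos: [0.498, -0.127, 0.0311]
eef_rot: [-179.9, -0.5, 176.5]
contact_force: [-16.4, 3.0, 12.2]
gripper_width: 0.0075
gripper_force: 35.0
```

Hard stop (16 N). Release and go for plate 2.

Emit:
{"name": "play_rows", "arguments": {"rows": [{"slide": [0.02, 0, 0], "delta_rot": [0, 0, 0], "fingers": -1}, {"slide": [0, 0, 0], "delta_rot": [0, 0, 0], "fingers": -0.63}, {"slide": [0, 0, 0], "delta_rot": [0, 0, 0], "fingers": -0.63}, {"slide": [0, 0, -0.2], "delta_rot": [0, 0, 0], "fingers": -0.63}, {"slide": [0, 0, -0.25], "delta_rot": [0, 0, 0], "fingers": -0.63}, {"slide": [0, 0, -0.1], "delta_rot": [0, 0, -0.85], "fingers": -0.63}, {"slide": [-0.02, -0.33, 0], "delta_rot": [0, 0, 0], "fingers": -0.63}, {"slide": [-0.02, -0.33, 0], "delta_rot": [0, 0, 0], "fingers": -0.63}]}}

```text
time_s: 35.08
tcp_pos: [0.5086, -0.2258, 0.1153]
eef_rot: [-180.0, 0.2, -179.4]
contact_force: [0.9, 0.6, -0.0]
gripper_width: 0.0164
gripper_force: 0.0
```

Emit:
{"name": "play_rows", "arguments": {"rows": [{"slide": [-0.02, -0.33, 0], "delta_rot": [0, 0, 0], "fingers": -0.63}, {"slide": [-0.02, -0.34, 0], "delta_rot": [0, 0, 0], "fingers": -0.63}, {"slide": [-0.02, -0.34, 0], "delta_rot": [0, 0, 0], "fingers": -0.63}, {"slide": [-0.02, -0.34, 0.2], "delta_rot": [0, 0, 0], "fingers": -0.63}, {"slide": [0, 0, 0], "delta_rot": [0, 0, 0], "fingers": -0.63}]}}

```text
time_s: 35.7
tcp_pos: [0.5193, -0.4301, 0.0807]
eef_rot: [179.9, -0.2, -179.7]
contact_force: [-1.0, 1.3, -0.5]
gripper_width: 0.0161
gripper_force: 0.0
```

```bash
python3 - <<'E'
from h import *
todo([.516,-.4295,.0275],-179.45);fins()
c=cap('scene');print('bay-left home pred',proj(c,towor([-.026,.06,.034])))
c=cap('top');print('top pred',proj(c,towor([-.026,.06,.034])))
E
```

```text
t 35.7 tcp [ 0.5193 -0.4301  0.0807] rot [ 1.7992e+02 -1.5000e-01 -1.7975e+02] J6 -66.6 F [-1.   1.3 -0.5] w 0.0161
 slide total [0.021 0.004 0.355]
 rot total [ 0.02 -0.03 -0.07]
scene px [367.9 241.3] bbox (364, 233, 9, 17) ctr@.03 [ 0.5262 -0.478 ] far top 0.5263 near bot 0.5246
scene px [348.8 229.4] bbox (345, 221, 9, 17) ctr@.03 [ 0.5226 -0.4277] far top 0.5236 near bot 0.5205
scene px [256.4 173.4] bbox (253, 167, 8, 14) ctr@.03 [ 0.4962 -0.1246] far top 0.4963 near bot 0.4925
bay-left home pred (np.float64(254.88254510586353), np.float64(173.2091020123703))
top pred (np.float64(229.0722472825489), np.float64(219.8666266192347))
```

Emit:
{"name": "play_rows", "arguments": {"rows": [{"slide": [0.013, 0.004, 0.15], "delta_rot": [0, 0, -0.05], "fingers": -0.63}, {"slide": [0, 0, 0.1], "delta_rot": [0, 0, 0], "fingers": -0.63}, {"slide": [0, 0, 0.1], "delta_rot": [0, 0, 0], "fingers": -0.63}, {"slide": [0, 0, 0], "delta_rot": [0, 0, 0], "fingers": -0.63}, {"slide": [0, 0, 0], "delta_rot": [0, 0, 0], "fingers": -1}, {"slide": [0, 0, 0], "delta_rot": [0, 0, 0], "fingers": -1}, {"slide": [0, 0, 0], "delta_rot": [0, 0, 0], "fingers": -1}]}}

```text
time_s: 36.78
tcp_pos: [0.5191, -0.427, 0.0322]
eef_rot: [-180.0, 0.1, -179.3]
contact_force: [-0.3, -0.4, 0.5]
gripper_width: 0.0079
gripper_force: 35.0
```

```bash
python3 - <<'E'
from h import *
todo([.517,-.4295,.0275],-179.45)
E
```

```text
t 36.77 tcp [ 0.5191 -0.427   0.0322] rot [-1.7997e+02  1.0000e-01 -1.7930e+02] J6 -66.4 F [-0.3 -0.4  0.5] w 0.0079
 slide total [ 0.014 -0.016  0.031]
 rot total [-0.01  0.02  0.03]
```

Emit:
{"name": "play_rows", "arguments": {"rows": [{"slide": [0, 0, -0.1], "delta_rot": [0, 0, 0], "fingers": -1}, {"slide": [0, 0, -0.2], "delta_rot": [0, 0, 0], "fingers": -1}, {"slide": [0, 0, -0.25], "delta_rot": [0, 0, 0], "fingers": -1}, {"slide": [0, 0, 0], "delta_rot": [0, 0, 0.9], "fingers": -1}, {"slide": [0, 0, 0], "delta_rot": [0, 0, 0], "fingers": -1}]}}

```text
time_s: 37.4
tcp_pos: [0.5189, -0.4269, 0.1157]
eef_rot: [-180.0, 0.1, 176.6]
contact_force: [-0.4, 0.6, -1.9]
gripper_width: 0.0078
gripper_force: 35.0
```

```bash
python3 - <<'E'
from h import *
todo(towor([-.080,0.001,.05]),176.55);fins()
E
```

```text
t 37.4 tcp [ 0.5189 -0.4269  0.1157] rot [-1.7997e+02  1.4000e-01  1.7659e+02] J6 -70.5 F [-0.4  0.6 -1.9] w 0.0078
 slide total [0.668 1.59  0.435]
 rot total [-0.01  0.03  0.01]
top px [227.  218.7] bbox (226, 214, 3, 10) ctr@.03 [ 0.4936 -0.1218] far top 0.5017 near bot 0.4839
scene px [368.  240.6] bbox (364, 232, 10, 18) ctr@.03 [ 0.5277 -0.4768] far top 0.5286 near bot 0.5248
scene px [346.9 200. ] bbox (345, 191, 9, 16) ctr@.03 [ 0.5904 -0.3517] far top 0.5945 near bot 0.5912
scene px [256.3 173.5] bbox (253, 167, 8, 14) ctr@.03 [ 0.496  -0.1249] far top 0.4963 near bot 0.4925
```

Emit:
{"name": "play_rows", "arguments": {"rows": [{"slide": [0.13, 0.32, 0], "delta_rot": [0, 0, 0], "fingers": -1}, {"slide": [0.13, 0.32, 0], "delta_rot": [0, 0, 0], "fingers": -1}, {"slide": [0.13, 0.32, 0], "delta_rot": [0, 0, 0], "fingers": -1}, {"slide": [0.14, 0.32, 0], "delta_rot": [0, 0, 0], "fingers": -1}, {"slide": [0.13, 0.31, 0.2], "delta_rot": [0, 0, 0], "fingers": -1}, {"slide": [0, 0, 0.22], "delta_rot": [0, 0, 0], "fingers": -1}, {"slide": [0, 0, 0], "delta_rot": [0, 0, 0], "fingers": -1}, {"slide": [0, 0, 0], "delta_rot": [0, 0, 0], "fingers": -1}]}}

```text
time_s: 38.5
tcp_pos: [0.4349, -0.1832, 0.0518]
eef_rot: [-180.0, 0.1, 176.6]
contact_force: [0.5, -0.4, -0.6]
gripper_width: 0.0075
gripper_force: 35.0
```

```bash
python3 - <<'E'
from h import *
todo(towor([-.080,0.0015,.0377]),176.55)
E
```

```text
t 38.5 tcp [ 0.4349 -0.1832  0.0518] rot [-1.7998e+02  5.0000e-02  1.7660e+02] J6 -94.6 F [ 0.5 -0.4 -0.6] w 0.0075
 slide total [0.011 0.005 0.094]
 rot total [-0.    0.01  0.01]
```

Emit:
{"name": "play_rows", "arguments": {"rows": [{"slide": [0, 0.005, 0.09], "delta_rot": [0, 0, 0], "fingers": -1}, {"slide": [0, 0, 0], "delta_rot": [0, 0, 0], "fingers": -1}]}}

```text
time_s: 38.75
tcp_pos: [0.4337, -0.1824, 0.0369]
eef_rot: [180.0, -0.0, 176.5]
contact_force: [-0.2, -0.5, -1.4]
gripper_width: 0.0077
gripper_force: 35.0
```

Emit:
{"name": "play_rows", "arguments": {"rows": [{"slide": [0, 0, 0.005], "delta_rot": [0, 0, 0], "fingers": -1}, {"slide": [0, 0, 0], "delta_rot": [0, 0, 0], "fingers": -1}]}}

```text
time_s: 39.0
tcp_pos: [0.4344, -0.1822, 0.037]
eef_rot: [-180.0, 0.1, 176.6]
contact_force: [0.2, 0.0, -0.9]
gripper_width: 0.0077
gripper_force: 35.0
```

Emit:
{"name": "play_rows", "arguments": {"rows": [{"slide": [-0.05, 0, 0], "delta_rot": [0, 0, 0], "fingers": -1}, {"slide": [-0.05, 0, 0], "delta_rot": [0, 0, 0], "fingers": -1}, {"slide": [-0.05, 0, 0], "delta_rot": [0, 0, 0], "fingers": -1}]}}

```text
time_s: 39.38
tcp_pos: [0.4575, -0.1834, 0.0369]
eef_rot: [-180.0, 0.1, 176.6]
contact_force: [-0.1, -0.4, -0.9]
gripper_width: 0.0078
gripper_force: 35.0
```

```bash
python3 - <<'E'
from h import *
todo(towor([-.023,0.0015,.0377]),176.55)
E
```

```text
t 39.38 tcp [ 0.4575 -0.1834  0.0369] rot [-1.8000e+02  6.0000e-02  1.7658e+02] J6 -94.5 F [-0.1 -0.4 -0.9] w 0.0078
 slide total [-0.218 -0.003 -0.005]
 rot total [-0.    0.01  0.01]
```

Emit:
{"name": "play_rows", "arguments": {"rows": [{"slide": [-0.05, 0, 0], "delta_rot": [0, 0, 0], "fingers": -1}, {"slide": [-0.05, 0, 0], "delta_rot": [0, 0, 0], "fingers": -1}, {"slide": [-0.05, 0, 0], "delta_rot": [0, 0, 0], "fingers": -1}]}}

```text
time_s: 39.75
tcp_pos: [0.4797, -0.1847, 0.0368]
eef_rot: [-180.0, 0.0, 176.6]
contact_force: [0.4, 0.1, -0.7]
gripper_width: 0.0075
gripper_force: 35.0
```

Emit:
{"name": "play_rows", "arguments": {"rows": [{"slide": [-0.025, 0, 0], "delta_rot": [0, 0, 0], "fingers": -1}, {"slide": [0, 0, 0], "delta_rot": [0, 0, 0], "fingers": -1}]}}

```text
time_s: 40.0
tcp_pos: [0.483, -0.185, 0.0368]
eef_rot: [-180.0, 0.0, 176.6]
contact_force: [0.8, 0.4, -0.4]
gripper_width: 0.0079
gripper_force: 35.0
```

Emit:
{"name": "play_rows", "arguments": {"rows": [{"slide": [-0.02, 0, 0], "delta_rot": [0, 0, 0], "fingers": -1}, {"slide": [0, 0, 0], "delta_rot": [0, 0, 0], "fingers": -1}]}}

```text
time_s: 40.25
tcp_pos: [0.486, -0.1851, 0.0369]
eef_rot: [-180.0, 0.1, 176.6]
contact_force: [0.5, 0.5, -0.9]
gripper_width: 0.0077
gripper_force: 35.0
```

Emit:
{"name": "play_rows", "arguments": {"rows": [{"slide": [-0.015, 0, 0], "delta_rot": [0, 0, 0], "fingers": -1}, {"slide": [0, 0, 0], "delta_rot": [0, 0, 0], "fingers": -1}]}}

```text
time_s: 40.5
tcp_pos: [0.4883, -0.1853, 0.0369]
eef_rot: [-180.0, 0.1, 176.6]
contact_force: [0.7, -0.5, 0.1]
gripper_width: 0.0076
gripper_force: 35.0
```

Emit:
{"name": "play_rows", "arguments": {"rows": [{"slide": [-0.02, 0, 0], "delta_rot": [0, 0, 0], "fingers": -1}, {"slide": [0, 0, 0], "delta_rot": [0, 0, 0], "fingers": -1}]}}

```text
time_s: 40.75
tcp_pos: [0.4889, -0.1854, 0.0363]
eef_rot: [180.0, -0.2, 176.5]
contact_force: [-5.6, 0.7, 1.6]
gripper_width: 0.0078
gripper_force: 35.0
```

Emit:
{"name": "play_rows", "arguments": {"rows": [{"slide": [-0.015, 0, 0], "delta_rot": [0, 0, 0], "fingers": -1}, {"slide": [0, 0, 0], "delta_rot": [0, 0, 0], "fingers": -1}]}}

```text
time_s: 41.0
tcp_pos: [0.4889, -0.1854, 0.036]
eef_rot: [180.0, -0.4, 176.5]
contact_force: [-10.9, 2.3, 7.4]
gripper_width: 0.0078
gripper_force: 35.0
```

Emit:
{"name": "play_rows", "arguments": {"rows": [{"slide": [-0.015, 0, 0], "delta_rot": [0, 0, 0], "fingers": -1}, {"slide": [0, 0, 0], "delta_rot": [0, 0, 0], "fingers": -1}]}}

```text
time_s: 41.25
tcp_pos: [0.4889, -0.1855, 0.0359]
eef_rot: [180.0, -0.6, 176.5]
contact_force: [-18.3, 4.9, 15.2]
gripper_width: 0.0078
gripper_force: 35.0
```

Stop felt (18 N). Release, on to plate 3.

Emit:
{"name": "play_rows", "arguments": {"rows": [{"slide": [0.025, 0, 0], "delta_rot": [0, 0, 0], "fingers": -1}, {"slide": [0, 0, 0], "delta_rot": [0, 0, 0], "fingers": -0.68}, {"slide": [0, 0, 0], "delta_rot": [0, 0, 0], "fingers": -0.68}, {"slide": [0, 0, -0.2], "delta_rot": [0, 0, 0], "fingers": -0.68}, {"slide": [0, 0, -0.25], "delta_rot": [0, 0, 0], "fingers": -0.68}, {"slide": [0, 0, -0.05], "delta_rot": [0, 0, -0.85], "fingers": -0.68}, {"slide": [-0.04, -0.33, 0], "delta_rot": [0, 0, 0], "fingers": -0.68}, {"slide": [-0.04, -0.33, 0], "delta_rot": [0, 0, 0], "fingers": -0.68}]}}

```text
time_s: 42.25
tcp_pos: [0.5061, -0.2852, 0.1128]
eef_rot: [-180.0, 0.2, -179.4]
contact_force: [1.5, 0.7, 0.1]
gripper_width: 0.0143
gripper_force: 0.0
```

Emit:
{"name": "play_rows", "arguments": {"rows": [{"slide": [-0.04, -0.32, 0], "delta_rot": [0, 0, 0], "fingers": -0.68}, {"slide": [-0.04, -0.32, 0], "delta_rot": [0, 0, 0], "fingers": -0.68}, {"slide": [-0.04, -0.32, 0], "delta_rot": [0, 0, 0], "fingers": -0.68}, {"slide": [-0.04, -0.33, 0.2], "delta_rot": [0, 0, 0], "fingers": -0.68}, {"slide": [0, 0, 0], "delta_rot": [0, 0, 0], "fingers": -0.68}]}}

```text
time_s: 42.88
tcp_pos: [0.5287, -0.48, 0.0776]
eef_rot: [179.9, -0.2, -179.7]
contact_force: [-1.0, 1.5, -0.6]
gripper_width: 0.0141
gripper_force: 0.0
```

```bash
python3 - <<'E'
from h import *
todo([.5225,-.478,.034],-179.45);fins();stubs()
E
```

```text
t 42.88 tcp [ 0.5287 -0.48    0.0776] rot [ 179.87   -0.19 -179.73] J6 -63.0 F [-1.   1.5 -0.6] w 0.0141
 slide total [0.04  0.013 0.291]
 rot total [ 0.03 -0.04 -0.06]
scene px [367.8 240.5] bbox (364, 232, 9, 18) ctr@.03 [ 0.5277 -0.4763] far top 0.5284 near bot 0.5245
scene px [268.4 183.6] bbox (265, 177, 8, 15) ctr@.03 [ 0.493  -0.1821] far top 0.4931 near bot 0.4882
scene px [256.4 173.5] bbox (253, 167, 8, 14) ctr@.03 [ 0.4962 -0.1251] far top 0.4965 near bot 0.4927
top [352. 246.] A 299.5 world [ 0.4304 -0.3923] cas [-0.0702 -0.2082] LxW [0.071 0.023] dir 55.4
scene [303. 237.] A 249.5 world [ 0.4462 -0.3725] cas [-0.0556 -0.1875] LxW [0.078 0.025] dir 54.9
scene [268. 184.] A 116.5 world [ 0.5054 -0.1625] cas [-0.0092  0.0257] LxW [0.066 0.023] dir 54.9
scene [256. 174.] A 98.5 world [ 0.5067 -0.1041] cas [-0.0114  0.084 ] LxW [0.066 0.026] dir 63.7
```

Emit:
{"name": "play_rows", "arguments": {"rows": [{"slide": [0.03, 0.005, 0], "delta_rot": [0, 0, 0], "fingers": -0.68}, {"slide": [0, 0, 0.15], "delta_rot": [0, 0, 0], "fingers": -0.68}, {"slide": [0, 0, 0], "delta_rot": [0, 0, 0], "fingers": -0.68}, {"slide": [0, 0, 0], "delta_rot": [0, 0, 0], "fingers": -0.68}]}}

```text
time_s: 43.58
tcp_pos: [0.5262, -0.4768, 0.0606]
eef_rot: [-180.0, 0.1, -179.5]
contact_force: [0.0, 0.2, 0.3]
gripper_width: 0.0141
gripper_force: 0.0
```

```bash
python3 - <<'E'
from h import *
todo([.5225,-.478,.034],-179.45)
E
```

```text
t 43.58 tcp [ 0.5262 -0.4768  0.0606] rot [-1.7995e+02  9.0000e-02 -1.7948e+02] J6 -63.0 F [0.  0.2 0.3] w 0.0141
 slide total [ 0.025 -0.007  0.178]
 rot total [-0.01  0.02 -0.01]
```

Emit:
{"name": "play_rows", "arguments": {"rows": [{"slide": [0.02, -0.005, 0.09], "delta_rot": [0, 0, 0], "fingers": -0.68}, {"slide": [0, 0, 0.09], "delta_rot": [0, 0, 0], "fingers": -0.68}, {"slide": [0, 0, 0], "delta_rot": [0, 0, 0], "fingers": -0.68}, {"slide": [0, 0, 0], "delta_rot": [0, 0, 0], "fingers": -1}, {"slide": [0, 0, 0], "delta_rot": [0, 0, 0], "fingers": -1}, {"slide": [0, 0, 0], "delta_rot": [0, 0, 0], "fingers": -1}]}}

```text
time_s: 44.32
tcp_pos: [0.5229, -0.4778, 0.0327]
eef_rot: [-180.0, 0.1, -179.5]
contact_force: [-1.4, 0.2, -1.2]
gripper_width: 0.0076
gripper_force: 35.0
```

```bash
python3 - <<'E'
from h import *
todo([.5225,-.478,.034],-179.45)
E
```

```text
t 44.33 tcp [ 0.5229 -0.4778  0.0327] rot [-1.7999e+02  6.0000e-02 -1.7953e+02] J6 -62.8 F [-1.4  0.2 -1.2] w 0.0076
 slide total [ 0.003 -0.001 -0.009]
 rot total [-0.    0.01 -0.02]
```

Emit:
{"name": "play_rows", "arguments": {"rows": [{"slide": [0, 0, -0.1], "delta_rot": [0, 0, 0], "fingers": -1}, {"slide": [0, 0, -0.2], "delta_rot": [0, 0, 0], "fingers": -1}, {"slide": [0, 0, -0.25], "delta_rot": [0, 0, 0], "fingers": -1}, {"slide": [0, 0, 0], "delta_rot": [0, 0, 0.87], "fingers": -1}, {"slide": [0, 0, 0], "delta_rot": [0, 0, 0], "fingers": -1}]}}

```text
time_s: 44.95
tcp_pos: [0.523, -0.4778, 0.1165]
eef_rot: [-180.0, 0.1, 176.5]
contact_force: [-0.7, -0.2, -0.7]
gripper_width: 0.0074
gripper_force: 35.0
```

```bash
python3 - <<'E'
from h import *
todo(towor([-.080,-.0585,.05]),176.55);fins()
E
```

```text
t 44.95 tcp [ 0.523  -0.4778  0.1165] rot [-1.7996e+02  1.4000e-01  1.7650e+02] J6 -66.8 F [-0.7 -0.2 -0.7] w 0.0074
 slide total [0.718 1.53  0.441]
 rot total [-0.01  0.03 -0.01]
scene px [368.7 213.2] bbox (367, 204, 6, 14) ctr@.03 [ 0.593 -0.417] far top 0.5964 near bot 0.6002
scene px [268.5 183.6] bbox (265, 177, 8, 15) ctr@.03 [ 0.4931 -0.1821] far top 0.4932 near bot 0.4883
scene px [256.4 173.5] bbox (253, 167, 8, 14) ctr@.03 [ 0.4961 -0.1251] far top 0.4964 near bot 0.4926
```

Emit:
{"name": "play_rows", "arguments": {"rows": [{"slide": [0.14, 0.31, 0], "delta_rot": [0, 0, 0], "fingers": -1}, {"slide": [0.14, 0.31, 0], "delta_rot": [0, 0, 0], "fingers": -1}, {"slide": [0.14, 0.31, 0], "delta_rot": [0, 0, 0], "fingers": -1}, {"slide": [0.15, 0.3, 0], "delta_rot": [0, 0, 0], "fingers": -1}, {"slide": [0.15, 0.3, 0.2], "delta_rot": [0, 0, 0], "fingers": -1}, {"slide": [0, 0, 0.22], "delta_rot": [0, 0, 0], "fingers": -1}, {"slide": [0, 0, 0], "delta_rot": [0, 0, 0], "fingers": -1}, {"slide": [0, 0, 0], "delta_rot": [0, 0, 0], "fingers": -1}]}}

```text
time_s: 46.05
tcp_pos: [0.4298, -0.2425, 0.0526]
eef_rot: [-180.0, 0.1, 176.5]
contact_force: [-0.4, -0.4, -1.5]
gripper_width: 0.0078
gripper_force: 35.0
```

```bash
python3 - <<'E'
from h import *
todo(towor([-.080,-.0585,.0377]),176.55)
E
```

```text
t 46.05 tcp [ 0.4298 -0.2425  0.0526] rot [-1.7997e+02  6.0000e-02  1.7651e+02] J6 -87.0 F [-0.4 -0.4 -1.5] w 0.0078
 slide total [0.002 0.002 0.099]
 rot total [-0.01  0.01 -0.01]
```

Emit:
{"name": "play_rows", "arguments": {"rows": [{"slide": [0, 0.002, 0.098], "delta_rot": [0, 0, 0], "fingers": -1}, {"slide": [0, 0, 0], "delta_rot": [0, 0, 0], "fingers": -1}]}}

```text
time_s: 46.3
tcp_pos: [0.4292, -0.2423, 0.0375]
eef_rot: [-180.0, 0.0, 176.4]
contact_force: [-0.7, -0.1, -0.6]
gripper_width: 0.0075
gripper_force: 35.0
```

Emit:
{"name": "play_rows", "arguments": {"rows": [{"slide": [-0.05, 0, 0], "delta_rot": [0, 0, 0], "fingers": -1}, {"slide": [-0.05, 0, 0], "delta_rot": [0, 0, 0], "fingers": -1}, {"slide": [-0.05, 0, 0], "delta_rot": [0, 0, 0], "fingers": -1}]}}

```text
time_s: 46.68
tcp_pos: [0.4526, -0.2433, 0.0376]
eef_rot: [-180.0, 0.1, 176.5]
contact_force: [-0.3, -0.1, -0.8]
gripper_width: 0.0077
gripper_force: 35.0
```

```bash
python3 - <<'E'
from h import *
todo(towor([-.024,-.0585,.0377]),176.55)
E
```

```text
t 46.67 tcp [ 0.4526 -0.2433  0.0376] rot [-1.7999e+02  1.0000e-01  1.7649e+02] J6 -87.2 F [-0.3 -0.1 -0.8] w 0.0077
 slide total [-0.22  -0.002 -0.   ]
 rot total [-0.    0.02 -0.01]
```

Emit:
{"name": "play_rows", "arguments": {"rows": [{"slide": [-0.05, 0, 0], "delta_rot": [0, 0, 0], "fingers": -1}, {"slide": [-0.05, 0, 0], "delta_rot": [0, 0, 0], "fingers": -1}, {"slide": [-0.05, 0, 0], "delta_rot": [0, 0, 0], "fingers": -1}]}}

```text
time_s: 47.05
tcp_pos: [0.4745, -0.2445, 0.0371]
eef_rot: [180.0, 0.0, 176.5]
contact_force: [-0.3, -0.1, -0.8]
gripper_width: 0.0079
gripper_force: 35.0
```

Emit:
{"name": "play_rows", "arguments": {"rows": [{"slide": [-0.03, 0, 0], "delta_rot": [0, 0, 0], "fingers": -1}, {"slide": [0, 0, 0], "delta_rot": [0, 0, 0], "fingers": -1}]}}

```text
time_s: 47.3
tcp_pos: [0.4787, -0.2448, 0.0371]
eef_rot: [180.0, 0.0, 176.5]
contact_force: [0.4, 0.5, -0.5]
gripper_width: 0.0073
gripper_force: 35.0
```

Emit:
{"name": "play_rows", "arguments": {"rows": [{"slide": [-0.02, 0, 0], "delta_rot": [0, 0, 0], "fingers": -1}, {"slide": [0, 0, 0], "delta_rot": [0, 0, 0], "fingers": -1}]}}

```text
time_s: 47.55
tcp_pos: [0.4816, -0.245, 0.0372]
eef_rot: [-180.0, 0.1, 176.5]
contact_force: [-0.1, -0.1, -0.6]
gripper_width: 0.008
gripper_force: 35.0
```

Emit:
{"name": "play_rows", "arguments": {"rows": [{"slide": [-0.02, 0, 0], "delta_rot": [0, 0, 0], "fingers": -1}, {"slide": [0, 0, 0], "delta_rot": [0, 0, 0], "fingers": -1}]}}

```text
time_s: 47.8
tcp_pos: [0.4821, -0.2449, 0.0366]
eef_rot: [180.0, -0.2, 176.4]
contact_force: [-5.2, 1.1, 1.0]
gripper_width: 0.0079
gripper_force: 35.0
```

Stop touched; press firmly, release and lift clear.

Emit:
{"name": "play_rows", "arguments": {"rows": [{"slide": [-0.03, 0, 0], "delta_rot": [0, 0, 0], "fingers": -1}, {"slide": [0, 0, 0], "delta_rot": [0, 0, 0], "fingers": -1}]}}

```text
time_s: 48.05
tcp_pos: [0.4822, -0.2448, 0.036]
eef_rot: [179.9, -0.6, 176.4]
contact_force: [-15.5, 2.6, 10.7]
gripper_width: 0.0073
gripper_force: 35.0
```

Emit:
{"name": "play_rows", "arguments": {"rows": [{"slide": [0.025, 0, 0], "delta_rot": [0, 0, 0], "fingers": -1}, {"slide": [0, 0, 0], "delta_rot": [0, 0, 0], "fingers": -0.68}, {"slide": [0, 0, 0], "delta_rot": [0, 0, 0], "fingers": -0.68}, {"slide": [0, 0, -0.2], "delta_rot": [0, 0, 0], "fingers": -1}, {"slide": [0, 0, -0.3], "delta_rot": [0, 0, 0], "fingers": -1}, {"slide": [0.1, -0.4, 0], "delta_rot": [0, 0, 0], "fingers": -1}, {"slide": [0.1, -0.4, 0], "delta_rot": [0, 0, 0], "fingers": -1}, {"slide": [0, 0, 0], "delta_rot": [0, 0, 0], "fingers": -1}]}}

```text
time_s: 49.05
tcp_pos: [0.4471, -0.3665, 0.1123]
eef_rot: [-180.0, 0.1, 176.2]
contact_force: [-0.6, 0.4, -0.6]
gripper_width: 0.0005
gripper_force: 0.0
```

```bash
python3 - <<'E'
from h import *
todo(towor([.0365,-.12,.09]),176.55); fins()
c=cap('scene')
cv2.imwrite('pics/s7.png',cv2.resize(c['image'][130:260,220:350],None,fx=5,fy=4.6,interpolation=cv2.INTER_CUBIC))
E
```

```text
t 49.05 tcp [ 0.4471 -0.3665  0.1123] rot [-1.7996e+02  1.0000e-01  1.7624e+02] J6 -73.8 F [-0.6  0.4 -0.6] w 0.0005
 slide total [-0.608  0.413  0.149]
 rot total [-0.01  0.02 -0.07]
scene px [281.7 194.7] bbox (278, 188, 8, 15) ctr@.03 [ 0.4903 -0.2396] far top 0.4899 near bot 0.4864
scene px [268.2 182.5] bbox (264, 176, 9, 15) ctr@.03 [ 0.4952 -0.1777] far top 0.4951 near bot 0.4901
scene px [256.3 173.4] bbox (252, 167, 9, 14) ctr@.03 [ 0.4959 -0.1248] far top 0.4961 near bot 0.4924
```

View pics/s7.png

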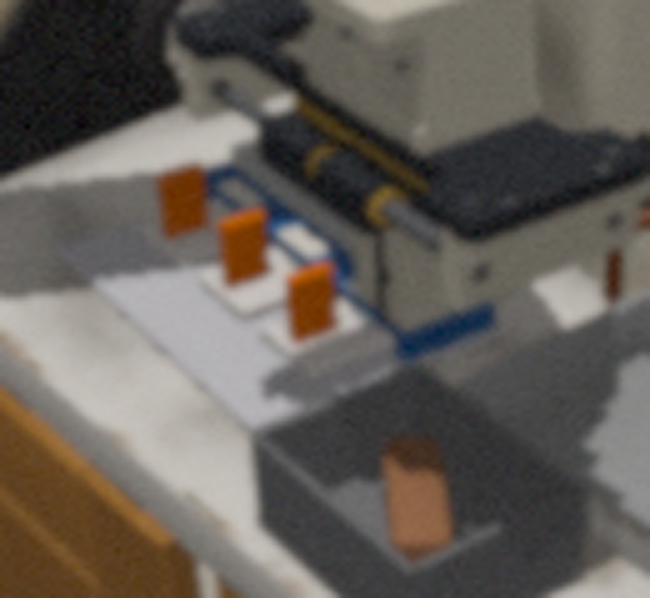

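All three fins are outside the bays, at zoom (182,200), (243,245) and (310,300). The middle one reads 1 px different, so I step aside for a clear top view before locking.

Emit:
{"name": "play_rows", "arguments": {"rows": [{"slide": [0.11, -0.33, -0.05], "delta_rot": [0, 0, 0], "fingers": -1}, {"slide": [0.11, -0.33, -0.05], "delta_rot": [0, 0, 0], "fingers": -1}, {"slide": [0.11, -0.33, -0.05], "delta_rot": [0, 0, 0], "fingers": -1}, {"slide": [0.11, -0.33, 0], "delta_rot": [0, 0, 0], "fingers": -1}, {"slide": [0, 0, 0], "delta_rot": [0, 0, 0], "fingers": -1}]}}

```text
time_s: 49.82
tcp_pos: [0.3694, -0.5585, 0.1341]
eef_rot: [-180.0, 0.0, 176.4]
contact_force: [-0.1, 0.2, 0.1]
gripper_width: 0.0002
gripper_force: 0.0
```

```bash
python3 - <<'E'
from h import *
todo(towor([.0365,-.12,.12]),176.55); fins()
a=cap('top')['image'][180:255,205:320]; b=cap('scene')['image'][150:225,225:340]
cv2.imwrite('pics/f.png',cv2.resize(np.hstack([a,b]),None,fx=3.4,fy=6,interpolation=cv2.INTER_CUBIC))
E
```

```text
t 49.83 tcp [ 0.3694 -0.5585  0.1341] rot [-1.7998e+02  4.0000e-02  1.7639e+02] J6 -53.7 F [-0.1  0.2  0.1] w 0.0002
 slide total [-1.046  1.721  0.094]
 rot total [-0.    0.01 -0.03]
top px [255.5 220. ] bbox (254, 215, 4, 11) ctr@.03 [ 0.4899 -0.1841] far top 0.4986 near bot 0.4786
top px [228.  218.7] bbox (226, 214, 5, 10) ctr@.03 [ 0.4936 -0.1239] far top 0.5017 near bot 0.4839
scene px [279.5 198.3] bbox (278, 192, 4, 12) ctr@.03 [ 0.478  -0.2479] far top 0.4768 near bot 0.4802
scene px [268.3 183.2] bbox (265, 177, 8, 15) ctr@.03 [ 0.4937 -0.1804] far top 0.4929 near bot 0.488
scene px [256.1 172.6] bbox (253, 167, 7, 13) ctr@.03 [ 0.4977 -0.1214] far top 0.4959 near bot 0.4947
```

View pics/f.png

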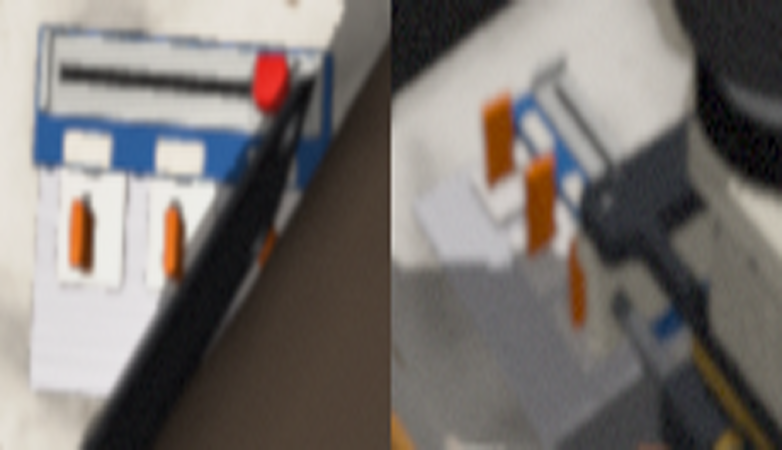

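Left and middle plates are home, each showing ~42 mm outside (zoom rows 170-287 and 178-285). The right one was pressed onto its stop, so the 1 px change was shadow. Now lock, with the shut fingers pushing from the right.

Emit:
{"name": "play_rows", "arguments": {"rows": [{"slide": [-0.17, 0.29, 0], "delta_rot": [0, 0, 0], "fingers": -1}, {"slide": [-0.17, 0.29, 0], "delta_rot": [0, 0, 0], "fingers": -1}, {"slide": [-0.17, 0.29, 0], "delta_rot": [0, 0, 0], "fingers": -1}, {"slide": [-0.17, 0.29, 0], "delta_rot": [0, 0, 0], "fingers": -1}, {"slide": [-0.18, 0.28, 0], "delta_rot": [0, 0, 0], "fingers": -1}, {"slide": [-0.18, 0.28, 0], "delta_rot": [0, 0, 0], "fingers": -1}, {"slide": [0, 0, 0], "delta_rot": [0, 0, 0], "fingers": -1}, {"slide": [0, 0, 0], "delta_rot": [0, 0, 0], "fingers": -1}]}}

```text
time_s: 51.02
tcp_pos: [0.5417, -0.3073, 0.135]
eef_rot: [180.0, 0.1, 176.6]
contact_force: [-1.0, 0.0, 0.6]
gripper_width: 0.0005
gripper_force: 0.0
```

```bash
python3 - <<'E'
from h import *
todo(towor([.038,-.118,.042]),176.55)
E
```

```text
t 51.02 tcp [ 0.5417 -0.3073  0.135 ] rot [1.8000e+02 5.0000e-02 1.7663e+02] J6 -81.7 F [-1.   0.   0.6] w 0.0005
 slide total [-0.014 -0.009  0.62 ]
 rot total [0.   0.01 0.02]
```

Emit:
{"name": "play_rows", "arguments": {"rows": [{"slide": [-0.014, 0, 0.3], "delta_rot": [0, 0, 0], "fingers": -1}, {"slide": [0, 0, 0.31], "delta_rot": [0, 0, 0], "fingers": -1}, {"slide": [0, 0, 0], "delta_rot": [0, 0, 0], "fingers": -1}, {"slide": [0, 0, 0], "delta_rot": [0, 0, 0], "fingers": -1}]}}

```text
time_s: 51.52
tcp_pos: [0.5441, -0.3097, 0.0448]
eef_rot: [-180.0, 0.1, 176.5]
contact_force: [0.9, -0.3, 1.1]
gripper_width: 0.0
gripper_force: 0.0
```

Emit:
{"name": "play_rows", "arguments": {"rows": [{"slide": [0, 0.08, 0], "delta_rot": [0, 0, 0], "fingers": -1}, {"slide": [0, 0.1, 0], "delta_rot": [0, 0, 0], "fingers": -1}, {"slide": [0, 0.1, 0], "delta_rot": [0, 0, 0], "fingers": -1}]}}

```text
time_s: 51.9
tcp_pos: [0.5468, -0.266, 0.0443]
eef_rot: [-180.0, 0.2, 176.5]
contact_force: [1.1, -1.4, 1.6]
gripper_width: 0.0007
gripper_force: 0.9
```

Emit:
{"name": "play_rows", "arguments": {"rows": [{"slide": [0, 0.1, 0], "delta_rot": [0, 0, 0], "fingers": -1}, {"slide": [0, 0.1, 0], "delta_rot": [0, 0, 0], "fingers": -1}, {"slide": [0, 0.1, 0], "delta_rot": [0, 0, 0], "fingers": -1}, {"slide": [0, 0.1, 0], "delta_rot": [0, 0, 0], "fingers": -1}, {"slide": [0, 0.06, 0], "delta_rot": [0, 0, 0], "fingers": -1}, {"slide": [0, 0, 0], "delta_rot": [0, 0, 0], "fingers": -1}]}}

```text
time_s: 52.65
tcp_pos: [0.5499, -0.1972, 0.043]
eef_rot: [180.0, -0.0, 176.5]
contact_force: [-0.4, -0.2, -1.1]
gripper_width: 0.0003
gripper_force: 0.0
```

```bash
python3 - <<'E'
from h import *
todo(towor([.038,.028,.042]),176.55)
c=cap('scene')
h=cv2.cvtColor(c['image'],cv2.COLOR_BGR2HSV);m=(((h[...,0]<4)|(h[...,0]>175))&(h[...,1]>170)&(h[...,2]>100)).astype(np.uint8)
m[:, :200]=0;m[:,360:]=0;ys,xs=np.nonzero(m);print('red',len(xs),xs.mean() if len(xs) else 0,'pred locked',proj(c,towor([.0365,.06,.0455])))
E
```

```text
t 52.65 tcp [ 0.5499 -0.1972  0.043 ] rot [ 1.7998e+02 -1.0000e-02  1.7653e+02] J6 -92.9 F [-0.4 -0.2 -1.1] w 0.0003
 slide total [-0.004  0.229  0.007]
 rot total [ 0. -0. -0.]
red 8 282.5 pred locked (np.float64(276.1082087776493), np.float64(161.47086845381838))
```

Emit:
{"name": "play_rows", "arguments": {"rows": [{"slide": [0, 0.09, 0], "delta_rot": [0, 0, 0], "fingers": -1}, {"slide": [0, 0.08, 0], "delta_rot": [0, 0, 0], "fingers": -1}, {"slide": [0, 0, 0], "delta_rot": [0, 0, 0], "fingers": -1}]}}

```text
time_s: 53.08
tcp_pos: [0.5519, -0.1717, 0.0432]
eef_rot: [180.0, 0.0, 176.5]
contact_force: [-0.0, 0.7, 0.1]
gripper_width: 0.0006
gripper_force: 0.0
```

Emit:
{"name": "play_rows", "arguments": {"rows": [{"slide": [0, 0.02, 0], "delta_rot": [0, 0, 0], "fingers": -1}, {"slide": [0, 0.01, 0], "delta_rot": [0, 0, 0], "fingers": -1}]}}

```text
time_s: 53.32
tcp_pos: [0.5522, -0.1682, 0.0432]
eef_rot: [-180.0, 0.0, 176.5]
contact_force: [0.8, -1.8, 0.0]
gripper_width: 0.0005
gripper_force: 0.8
```

Emit:
{"name": "play_rows", "arguments": {"rows": [{"slide": [0, 0.015, 0], "delta_rot": [0, 0, 0], "fingers": -1}, {"slide": [0, 0, 0], "delta_rot": [0, 0, 0], "fingers": -1}]}}

```text
time_s: 53.58
tcp_pos: [0.5524, -0.1658, 0.0433]
eef_rot: [180.0, 0.1, 176.5]
contact_force: [-0.5, 0.3, -0.4]
gripper_width: 0.0003
gripper_force: 0.2
```

Emit:
{"name": "play_rows", "arguments": {"rows": [{"slide": [0, 0.015, 0], "delta_rot": [0, 0, 0], "fingers": -1}, {"slide": [0, 0, 0], "delta_rot": [0, 0, 0], "fingers": -1}]}}

```text
time_s: 53.82
tcp_pos: [0.5525, -0.1635, 0.0432]
eef_rot: [180.0, 0.1, 176.5]
contact_force: [0.7, -0.7, 0.3]
gripper_width: 0.0001
gripper_force: 0.3
```

Emit:
{"name": "play_rows", "arguments": {"rows": [{"slide": [0, 0.02, 0], "delta_rot": [0, 0, 0], "fingers": -1}, {"slide": [0, 0, 0], "delta_rot": [0, 0, 0], "fingers": -1}]}}

```text
time_s: 54.08
tcp_pos: [0.5527, -0.1604, 0.0432]
eef_rot: [180.0, 0.1, 176.5]
contact_force: [0.9, -0.2, -0.2]
gripper_width: 0.0002
gripper_force: 0.2
```

Emit:
{"name": "play_rows", "arguments": {"rows": [{"slide": [0, 0.02, 0], "delta_rot": [0, 0, 0], "fingers": -1}, {"slide": [0, 0, 0], "delta_rot": [0, 0, 0], "fingers": -1}]}}

```text
time_s: 54.32
tcp_pos: [0.5529, -0.1574, 0.0432]
eef_rot: [180.0, 0.0, 176.5]
contact_force: [0.2, -1.2, -0.2]
gripper_width: 0.0002
gripper_force: 0.0
```

Emit:
{"name": "play_rows", "arguments": {"rows": [{"slide": [0, 0.02, 0], "delta_rot": [0, 0, 0], "fingers": -1}, {"slide": [0, 0, 0], "delta_rot": [0, 0, 0], "fingers": -1}]}}

```text
time_s: 54.58
tcp_pos: [0.5529, -0.1557, 0.0433]
eef_rot: [-179.9, 0.0, 176.5]
contact_force: [0.0, -8.1, -1.3]
gripper_width: 0.0003
gripper_force: 4.2
```

```bash
python3 - <<'E'
from h import *
todo(towor([.038,.028,.042]),176.55)
c=cap('scene')
h=cv2.cvtColor(c['image'],cv2.COLOR_BGR2HSV);m=(((h[...,0]<4)|(h[...,0]>175))&(h[...,1]>170)&(h[...,2]>100)).astype(np.uint8)
m[:, :200]=0;m[:,360:]=0;ys,xs=np.nonzero(m);print('red',len(xs),xs.mean() if len(xs) else 0,'pred locked',proj(c,towor([.0365,.06,.0455])))
E
```

```text
t 54.58 tcp [ 0.5529 -0.1557  0.0433] rot [-1.7992e+02  3.0000e-02  1.7649e+02] J6 -97.4 F [ 0.  -8.1 -1.3] w 0.0003
 slide total [-0.001 -0.049  0.009]
 rot total [-0.02  0.01 -0.01]
red 4 273.5 pred locked (np.float64(276.1082087776493), np.float64(161.47086845381838))
```

Stop felt. Press a little more, back off, lift and check.

Emit:
{"name": "play_rows", "arguments": {"rows": [{"slide": [0, 0.02, 0], "delta_rot": [0, 0, 0], "fingers": -1}, {"slide": [0, 0, 0], "delta_rot": [0, 0, 0], "fingers": -1}]}}

```text
time_s: 54.88
tcp_pos: [0.5529, -0.1552, 0.0434]
eef_rot: [-179.8, -0.0, 176.5]
contact_force: [1.9, -24.1, -3.0]
gripper_width: 0.0006
gripper_force: 12.0
```

Emit:
{"name": "play_rows", "arguments": {"rows": [{"slide": [0, -0.1, 0], "delta_rot": [0, 0, 0], "fingers": -1}, {"slide": [0, 0, -0.3], "delta_rot": [0, 0, 0], "fingers": -1}, {"slide": [0, 0, -0.3], "delta_rot": [0, 0, 0], "fingers": -1}, {"slide": [0, -0.38, -0.2], "delta_rot": [0, 0, 0], "fingers": -1}, {"slide": [0.1, -0.38, 0], "delta_rot": [0, 0, 0], "fingers": -1}, {"slide": [0.2, -0.35, 0], "delta_rot": [0, 0, 0], "fingers": -1}, {"slide": [0.2, -0.35, 0], "delta_rot": [0, 0, 0], "fingers": -1}, {"slide": [0.2, -0.35, 0], "delta_rot": [0, 0, 0], "fingers": -1}]}}

```text
time_s: 55.88
tcp_pos: [0.4297, -0.4307, 0.1623]
eef_rot: [180.0, 0.1, 176.5]
contact_force: [1.6, -0.1, 1.0]
gripper_width: 0.0004
gripper_force: 0.0
```

Emit:
{"name": "play_rows", "arguments": {"rows": [{"slide": [0.2, -0.35, 0], "delta_rot": [0, 0, 0], "fingers": -1}, {"slide": [0.2, -0.35, 0], "delta_rot": [0, 0, 0], "fingers": -1}, {"slide": [0, 0, 0], "delta_rot": [0, 0, 0], "fingers": -1}, {"slide": [0, 0, 0], "delta_rot": [0, 0, 0], "fingers": -1}]}}

```text
time_s: 56.38
tcp_pos: [0.3641, -0.5306, 0.1618]
eef_rot: [180.0, 0.0, 176.4]
contact_force: [1.1, -0.3, -0.2]
gripper_width: 0.0003
gripper_force: 0.0
```

```bash
python3 - <<'E'
from h import *
todo(towor([.038,.028,.042]),176.55);fins();stubs()
a=cap('top')['image'][180:270,205:385]; b=cap('scene')['image'][150:240,225:365]
cv2.imwrite('pics/g.png',cv2.resize(np.hstack([a,b]),None,fx=2.5,fy=5,interpolation=cv2.INTER_CUBIC))
c=cap('scene')
h=cv2.cvtColor(c['image'],cv2.COLOR_BGR2HSV);m=(((h[...,0]<4)|(h[...,0]>175))&(h[...,1]>170)&(h[...,2]>100)).astype(np.uint8)
m[:, :200]=0;m[:,360:]=0;ys,xs=np.nonzero(m);print('red',len(xs),xs.mean(),ys.mean(),'pred locked',proj(c,towor([.0365,.06,.0455])))
E
```

```text
t 56.38 tcp [ 0.3641 -0.5306  0.1618] rot [1.7996e+02 4.0000e-02 1.7641e+02] J6 -55.3 F [ 1.1 -0.3 -0.2] w 0.0003
 slide total [-1.1    2.523  0.802]
 rot total [ 0.01  0.01 -0.03]
top px [254.8 219.3] bbox (253, 215, 5, 10) ctr@.03 [ 0.4914 -0.1826] far top 0.4987 near bot 0.4808
top px [228.  218.8] bbox (226, 214, 5, 10) ctr@.03 [ 0.4935 -0.124 ] far top 0.5017 near bot 0.4839
scene px [281.9 195.6] bbox (278, 188, 9, 16) ctr@.03 [ 0.4885 -0.2426] far top 0.4901 near bot 0.4843
scene px [266.7 186.3] bbox (265, 179, 6, 13) ctr@.03 [ 0.4833 -0.189 ] far top 0.4851 near bot 0.4851
scene px [256.2 172.6] bbox (253, 167, 8, 13) ctr@.03 [ 0.4978 -0.1215] far top 0.496 near bot 0.4948
top [256. 219.] A 35.5 world [ 0.4936 -0.1829] cas [-0.0198  0.0046] LxW [0.022 0.015] dir 6.8
top [228. 219.] A 56.5 world [ 0.4941 -0.1224] cas [-0.0229  0.065 ] LxW [0.027 0.016] dir 1.1
scene [303. 238.] A 247.5 world [ 0.4453 -0.374 ] cas [-0.0564 -0.189 ] LxW [0.08  0.024] dir 53.2
scene [282. 196.] A 132.0 world [ 0.5007 -0.2252] cas [-0.0101 -0.0372] LxW [0.069 0.024] dir 53.2
scene [266. 185.] A 55.0 world [ 0.4974 -0.1649] cas [-0.017   0.0229] LxW [0.056 0.025] dir 73.0
scene [256. 173.] A 87.5 world [ 0.5093 -0.1017] cas [-0.009   0.0866] LxW [0.067 0.021] dir 60.1
red 0 nan nan pred locked (np.float64(276.1082087776493), np.float64(161.47086845381838))<stdin>:7: RuntimeWarning: Mean of empty slice.
  ret = ret.dtype.type(ret / rcount)
```

View pics/g.png

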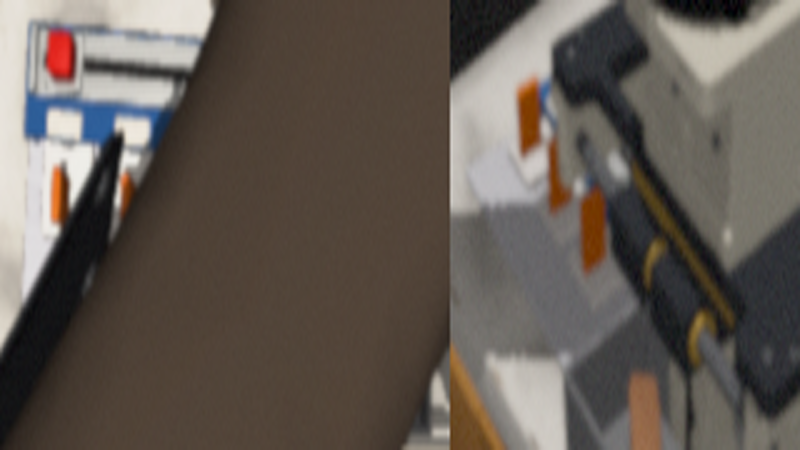

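The red slide is at the left end (zoom (60,52)), the fins are unchanged and the stubs are in the bin. Handing in.

```bash
python3 -c "
from plant import r
print(r.close_job())"
```

```text
the job is handed in; nothing more can be done
None
```

I handed the job in at about 56 s: slide pushed back left to its stop, the stubs in the scrap bin, and all three plates pushed home against their back stops. The hand-in returned no verdict.

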